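# Reload the dental scanner carousel

## Robot

A 6-joint arm with a two-finger parallel gripper is mounted at the origin on the work surface. World frame = base frame: x ahead of the robot, y to its left, z up, the work surface at z = 0. Lengths are in m, angles in degrees, forces in N, time in s.
With the tool pointing down it reaches from about 0.375 to 0.9 m from the base axis. Payload 3.1 kg.
Tool frame: the origin (TCP) lies between the finger pads; the fingertips stand 11 mm ahead of it and the grasp point (between the pads) lies 8 mm behind it; z points along the fingers, y is the line along which they close (so a half turn about z gives the same grasp; the last joint's range is limited). The gripper opens to 87 mm and grips with 3 to 60 N. Pads are 19 mm wide; open, the fingers measure 117 mm over their backs; the gripper's body (75 mm by 190 mm) begins 51 mm behind the grasp point.
Start: joints at [-87.347, 30.224, 82.088, -0, 67.689, -10.227], TCP at [0.139, -0.609, 0.234] pointing down, gripper open.
Joint ranges: [-176.69, 176.69], [-43.24, 126.21], [12.49, 139.97], [-82, 262], [0, 151.66], [-163.58, 163.58]. Speed limits (degrees/s): [159.86, 159.86, 180, 180, 180, 180].

## Interface

Orientations are given as a 3x3 rotation matrix whose columns are the frame's x, y, z axes.
In Python, from rig import bot, viewer, workorder, models gives the robot as it stands.
- The arm moves only by the shell command python3 -m jog 'ROWS'. ROWS is JSON, a list of rows, each a list of 7 numbers: the opening, from 0 (shut) to 1 (fully open), then the shift along the tool's x, y, z in m, then the turn, a rotation vector about the tool's x, y, z in degrees. In form: [[claw, x, y, z, ax, ay, az], ...]. A call has 1 to 20 rows; each row is the pose to reach, as a shift and turn from the pose commanded when the call began, along the tool's axes at that moment; what a row does not reach only later rows make up. A row lasts 1/8 s, in which the tool goes at most 62.5 mm and 10.7 degrees, less where a joint would pass 70% of its speed; a pose out of reach is approached as far as the arm can. A call with a gripper value outside its range is refused whole. The fingers move at their own pace and stop on an object; the grip force is fixed at half the most. Time passes only in rows, so rows that repeat a pose let the fingers close. It gives the time, the measured TCP pose, the force, the opening and the grip force at its end, in the units of the state.
- bot.read_state(): the state, without advancing time (a new reading comes with each control period).
- viewer.capture(name): name is "side" or "top" or "wrist"; returns (picture, depth): 384x512x3 uint8, blue, green, red; 384x512 float32, m along the optical axis (not along the pixel's ray), 0 where there is no reading.
- viewer.camera_info(name): a dict with "fx", "fy", "cx", "cy" (pixels), "world_to_cam" (4x4, takes a point from world to camera coordinates). Camera axes: x right, y down, z forward; pixel columns grow to the right and rows downward; lengths in m; the calibration is good to about 2 mm. A picture is of the moment at which its call begins: read the wrist's pose just before it. camera_info takes no time and is no camera call; for the wrist camera it gives the pose at the moment of the call.
- workorder.hand_in(): hands the job in; it is judged then, once.
Trained networks look in the newest picture that a camera, given by its name, has taken for a name from the list of things; names that differ only in an ending like _2 or _b are one class to them, and where a whole thing is asked for, a point or a joint stands for the part that bears it (a point fixed in the world has none). Each returns a list of dicts, best first, with "p" (0 to 1); they miss things now and then, are a little off and sometimes report something else, mostly with a low value. They report only what shows in the picture. A call takes as long as a camera call. They do not tell look-alikes from the thing itself.
- models.outline_of(camera, thing): "mask" (384x512 bool, what is visible of it).
- models.tip_of(camera, thing): "xyz" ([x, y, z] in m, in world coordinates, good to about 4 mm: a listed point, or the origin of a listed thing).
The state is a dict: "time_s": time; "joint_positions": joint angles; "qvel": joint speeds; "tau": joint torques, N m; "position": TCP position; "tcp_rot": TCP orientation; "force": force on the tool from outside, world axes, zero at the start; "moment": the same for the moment, N m; "opening": opening from 0.0 (shut) to 1.0 (fully open); "grasp_force": force on a finger pad.
Only numpy, scipy, OpenCV 4.12 (cv2) and the standard library are available. Lean on these libraries where they do the work, as an engineer would, in place of code of your own. Each camera call takes 0.05 s, during which the arm holds its last target. There are 200 camera calls.

## Task

Reload the scanner carousel: take out the scanned cast that sits in it and stand it in the low orange tray, and plug every cast waiting on the bench fully home into a socket of its own, all through the open gap in the clear guard. To turn the carousel, lift the sprung plunger by its knob, swing the index arm round to another hole and let the plunger drop home; it must be home whenever a cast is taken out or put in. Finish with the side of the carousel that has no socket back at the gap, the plunger home, and the other things on the bench left undisturbed.

Things in the scene. Friction and masses are not known exactly. Their poses are not given: they have to be found in the camera images.
- indexer: Fixed frame of the carousel: white base 340 x 340 x 25 mm, four corner posts and a clear flat guard of 340 x 340 mm, 112 to 118 mm above the bench. Origin: on the carousel's axis at bench level, z up. On its -x side the guard has the gap; only the position under it can be reached from above. Place and yaw differ between runs.
- gap (a point): Fixed point at the gap, 120 mm from the axis along the frame's -x, 60 mm above the bench: where the mouth of a socket lies once turned there. The gap in the guard is 170 mm wide (across y), open outwards, and reaches in to 70 mm from the axis. Axes as indexer.
- index_plate: Fixed square aluminium plate on the guard, 150 x 150 x 16 mm, its top 134 mm above the bench. Four holes 12 mm square, 52.3 mm from the axis at 45, 135, 225 and 315 degrees in the frame of indexer (same axes). Origin: on the axis, at its underside.
- carousel (a joint): Turn of the carousel, rad, counter-clockwise from above, counted on within -7 to 7; starts at 0. At 0 or +-2 pi the side without a socket is at the gap; pi/2 brings socket1 there, +-pi socket2, -pi/2 or 3 pi/2 socket3. Locked while the plunger is home; else turns easily (0.06 N m). Sockets, casts, index arm and plunger turn with it.
- plunger (a joint): Lift of the sprung plunger at the end of the index arm, m: 0 home in a hole, 0.0105 with its tip riding on the index plate (lift it above that to turn), stop at 0.024. The spring pulls down with 6 N at 0, 11 N at the stop. The tip is tapered: let go within 3 mm of a hole's centre it drops in and centres the carousel.
- knob_grip (a point): Grip point on the plunger's black round upright knob, 30 mm across: 22 mm above its underside, 16 below its top, 172 above the bench when home; rises with the plunger. 52.3 mm from the axis, at 225 degrees + carousel in the frame of indexer. The knob spins freely on the plunger, so the gripper need not turn as it swings the arm.
- index_hub (a point): Top of the index arm's hub on the carousel's axis, 164 mm above the bench; hub 44 mm across. The arm, a steel bar 30 mm wide, 138 to 148 mm above the bench, reaches from here to 68 mm from the axis, under the knob.
- socket1: Grey socket block on the carousel, 92 (x, radial) x 88 x 24 mm high; hole 50 (x) x 44 mm, 19 mm deep, 1 mm clear of a key all round. At the gap when carousel is pi/2. Origin: centre of the hole's mouth, 60 mm above the bench, 120 from the axis; x radially outward, z up. A seated cast's shoulder rests on the top face, its origin 16 mm below the mouth, its x along this x.
- socket2: Grey socket block on the carousel, 92 (x, radial) x 88 x 24 mm high; hole 50 (x) x 44 mm, 19 mm deep, 1 mm clear of a key all round. At the gap when carousel is pi or -pi. Origin: centre of the hole's mouth, 60 mm above the bench, 120 from the axis; x radially outward, z up. A seated cast's shoulder rests on the top face, its origin 16 mm below the mouth, its x along this x.
- socket3: Grey socket block on the carousel, 92 (x, radial) x 88 x 24 mm high; hole 50 (x) x 44 mm, 19 mm deep, 1 mm clear of a key all round. At the gap when carousel is 3 pi/2 or -pi/2. Origin: centre of the hole's mouth, 60 mm above the bench, 120 from the axis; x radially outward, z up. A seated cast's shoulder rests on the top face, its origin 16 mm below the mouth, its x along this x.
- cast1: Full-arch dental cast standing loose on its key, waiting on the bench; may be absent. 52 mm high, 0.22 kg. Key 48 (x) x 42 (y) x 16 mm high; on it, centred, a block 66 (x) x 54 (y) x 24 mm high (16 to 40 mm above the origin); then 12 mm of teeth (48 x 46). Grip across y, fingertips at least 20 mm above the origin. Origin: centre of the key's underside; z up. Fits either way round.
- cast2: Full-arch dental cast standing loose on its key, waiting on the bench; may be absent. 52 mm high, 0.22 kg. Key 48 (x) x 42 (y) x 16 mm high; on it, centred, a block 66 (x) x 54 (y) x 24 mm high (16 to 40 mm above the origin); then 12 mm of teeth (48 x 46). Grip across y, fingertips at least 20 mm above the origin. Origin: centre of the key's underside; z up. Fits either way round.
- cast3: Half-arch dental cast standing loose on its key, waiting on the bench; may be absent. 52 mm high, 0.22 kg. Key 48 (x) x 42 (y) x 16 mm high; on it, centred, a block 66 (x) x 54 (y) x 24 mm high (16 to 40 mm above the origin); then 12 mm of teeth (48 x 46). Grip across y, fingertips at least 20 mm above the origin. Origin: centre of the key's underside; z up. Fits either way round.
- scanned1: A scanned cast, of the same shape, size and axes as cast1, sitting fully home in socket1 at the start, to go to the tray. Only one of scanned1, scanned2 and scanned3 is there in a run; the others are absent.
- scanned2: A scanned cast, of the same shape, size and axes as cast1, sitting fully home in socket2 at the start, to go to the tray. Only one of scanned1, scanned2 and scanned3 is there in a run; the others are absent.
- scanned3: A scanned cast, of the same shape, size and axes as cast1, sitting fully home in socket3 at the start, to go to the tray. Only one of scanned1, scanned2 and scanned3 is there in a run; the others are absent.
- tray: Low orange tray, fixed, 130 (x) x 110 (y) x 18 mm high over the rim, walls and floor 4 mm thick; a cast stands upright on its floor with its block above the rim. Origin: centre of the underside; z up.
- bowl: Green mixing bowl, 90 mm across, 50 mm high. Leave alone. Origin: centre of its underside.
- spatula: Spatula lying flat, 190 mm long. Leave alone. Origin: centre of its underside.
- jar: Amber jar with a lid, 64 mm across, 70 mm high. Leave alone. Origin: centre of its underside.
- wax: Pinkish block of wax, 80 x 40 x 18 mm. Leave alone. Origin: centre of its underside.
- brush: Brush lying flat, 170 mm long. Leave alone. Origin: centre of its underside.
- articulator: Empty brass articulator: two 70 x 90 mm plates on steel posts, 88 mm high. Leave alone. Origin: centre of its underside.
Things that resemble listed ones, but are neither listed nor needed, are in the scene too. Leave any black or green look-alike of the cast3 alone. Leave any pink look-alike of the cast1 alone.

How it is judged:
By the outcome, as a careful person would: the job done as asked, in the order asked, and still so for the second after the job is handed in, with the robot touching nothing.
Of cast1, cast2, cast3 only 2 to 3 are there at a start; the rules pass over those that are not, and their reading is None.
Of scanned1, scanned2, scanned3 only 1 to 1 are there at a start; the rules pass over those that are not, and their reading is None.
At some moment in a run one of cast1, cast2, cast3 may be knocked a few centimetres aside while the robot is not near it.
Once in a run the grip may slacken for a moment while it holds something.
It also fails if it takes over 210 s, if anything falls off the work surface, if the arm or the gripper's body presses on something with over 40 N, if the wrist force passes 120 N, or if a joint passes its speed limit or range.

## Working session

There is one attempt and no reset: what is moved stays moved. The work goes in short steps, Python scripts to look and compute and a shell command to move; the robot and the scene stay as the last step left them, time stands still between calls to the robot, and variables do not carry over. Pictures are saved under pics/ and viewed, at most 14 in all, crops included, and the job is handed in when it is done.

```bash
ls; mkdir -p pics; python3 - <<'E'
from rig import bot, viewer, workorder, models
import cv2,numpy as np
s=bot.read_state();print({k:np.round(v,3).tolist() for k,v in s.items()})
for c in ("top","side"):
    p,d=viewer.capture(c);cv2.imwrite(f"pics/{c}0.png",cv2.resize(p,(800,600)))
    for t in ["indexer","index_plate","knob_grip","index_hub","gap","socket1","socket2","socket3","cast1","cast3","scanned1","tray"]:
        try:r=models.tip_of(c,t)
        except Exception as e: print(c,t,e);continue
        print(c,t,[(round(float(x["p"]),2),np.round(x["xyz"],3).tolist()) for x in r][:6])
    i=viewer.camera_info(c);print(i["fx"],i["cx"],np.round(i["world_to_cam"],3).tolist())
print(bot.read_state()["time_s"])
E
```

```text
pics
{'time_s': 0.0, 'joint_positions': [-87.348, 30.279, 82.156, -0.001, 67.69, -10.228], 'qvel': [-0.037, 0.057, -0.016, 0.033, 0.015, -0.002], 'tau': [0.0, -44.004, -17.659, 0.063, 0.058, -0.0], 'position': [0.139, -0.609, 0.233], 'tcp_rot': [[0.975, 0.223, -0.0], [0.223, -0.975, 0.002], [0.0, -0.002, -1.0]], 'force': [0.82, -0.593, -0.058], 'moment': [-0.034, 0.038, 0.018], 'grasp_force': 0.0, 'opening': 1.002}
top indexer [(0.96, [0.608, 0.213, 0.003])]
top index_plate []
top knob_grip [(0.58, [0.577, 0.174, 0.174])]
top index_hub [(0.57, [0.605, 0.21, 0.164])]
top gap [(0.66, [0.485, 0.19, 0.064])]
top socket1 []
top socket2 []
top socket3 []
top cast1 [(0.91, [0.379, -0.515, 0.002]), (0.84, [0.241, -0.446, -0.0]), (0.81, [0.579, -0.391, -0.002]), (0.69, [0.464, -0.209, -0.001]), (0.63, [0.448, -0.363, 0.002]), (0.59, [0.307, -0.339, -0.002])]
top cast3 [(0.91, [0.379, -0.515, 0.002]), (0.84, [0.241, -0.446, -0.0]), (0.81, [0.579, -0.391, -0.002]), (0.69, [0.464, -0.209, -0.001]), (0.63, [0.448, -0.363, 0.002]), (0.59, [0.307, -0.339, -0.002])]
top scanned1 []
top tray [(0.55, 
[... 634 characters left out ...]
.582, 0.329, 0.063])]
side socket3 [(0.71, [0.444, -0.365, 0.006]), (0.69, [0.582, 0.329, 0.063])]
side cast1 [(0.73, [0.468, -0.213, -0.002]), (0.71, [0.373, -0.515, -0.002]), (0.53, [0.243, -0.444, -0.001]), (0.52, [0.584, -0.39, -0.002]), (0.5, [0.312, -0.336, 0.003]), (0.49, [0.444, -0.366, 0.002])]
side cast3 [(0.73, [0.468, -0.213, -0.002]), (0.71, [0.373, -0.515, -0.002]), (0.53, [0.243, -0.444, -0.001]), (0.52, [0.584, -0.39, -0.002]), (0.5, [0.312, -0.336, 0.003]), (0.49, [0.444, -0.366, 0.002])]
side scanned1 []
side tray []
355.8891944043453 257.46803550415865 [[-0.988, -0.155, -0.002, 0.496], [-0.084, 0.547, -0.833, 0.176], [0.13, -0.822, -0.554, 1.196], [0.0, 0.0, 0.0, 1.0]]
1.3
```

View pics/top0.png

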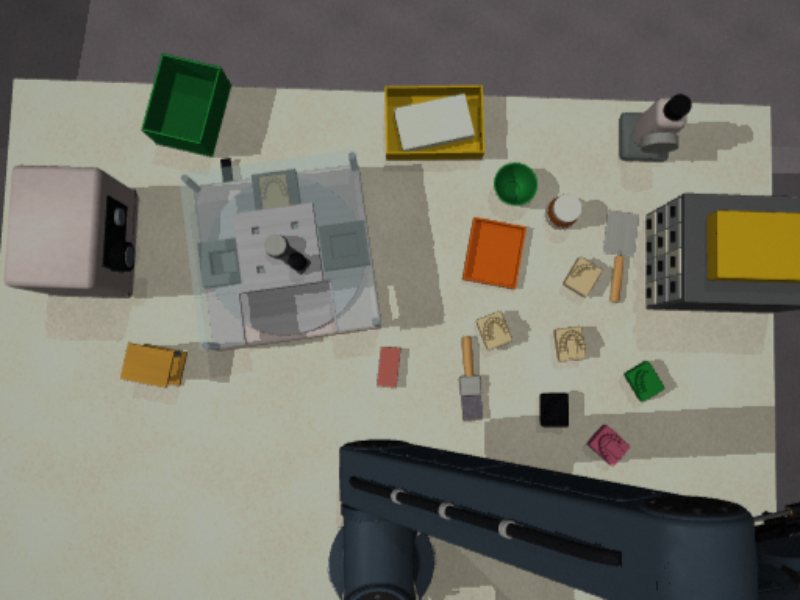

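View pics/side0.png

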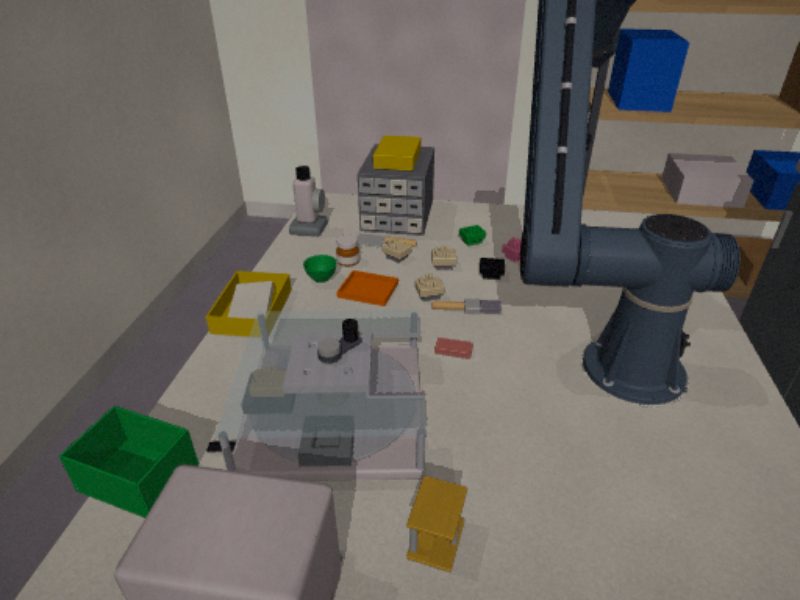

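The top view (800x600 scale) shows the carousel at about (278,250) with its empty side at the gap, at the bottom. The scanned cast is in the far socket (275,188), so it is scanned2. The stone-coloured waiting casts are at (494,330), (569,344) and (582,276). The look-alikes are green (645,380), black (554,410) and magenta (608,445), and I'll leave those alone. The tray is at (495,253).

```bash
cat > h.py <<'E'
from rig import bot, viewer, workorder, models
import cv2,numpy as np
from scipy.spatial.transform import Rotation as R
def yaw(): r=bot.read_state()["tcp_rot"]; r=np.array(r); return np.degrees(np.arctan2(r[1,0],r[0,0]))
def rel(p,y=None,s=None):
    """local shift & turn from the current pose to a TCP at p, tool down, tool x at yaw y"""
    s=s or bot.read_state(); r=np.array(s["tcp_rot"])
    if y is None: y=np.degrees(np.arctan2(r[1,0],r[0,0]))
    c,n=np.cos(np.radians(y)),np.sin(np.radians(y))
    T=np.array([[c,n,0],[n,-c,0],[0,0,-1.]])
    return np.round(r.T@(np.array(p)-s["position"]),4).tolist(), np.round(R.from_matrix(r.T@T).as_rotvec(degrees=True),2).tolist()
def cloud(cam):
    s=bot.read_state();i=viewer.camera_info(cam); p,d=viewer.capture(cam)
    v,u=np.mgrid[:384,:512]; P=np.stack([(u-i["cx"])/i["fx"]*d,(v-i["cy"])/i["fy"]*d,d],-1)
    W=np.array(i["world_to_cam"]); X=(P-W[:3,3])@W[:3,:3]; X[d==0]=np.nan
    return p,X,s,i
def st():
    s=bot.read_state();print(round(s["time_s"],2),np.round(s["position"],4),"yaw",round(yaw(),2),"F",np.round(s["force"],1),"op",round(s["opening"],3),"g",round(s["grasp_force"],1),"q",np.round(s["joint_positions"],0));return s
def cast_pose(X,lo,hi,near,rad=.06):
    """block-top footprint: rect of points with lo<z<hi close to near"""
    m=(X[...,2]>lo)&(X[...,2]<hi)&(np.hypot(X[...,0]-near[0],X[...,1]-near[1])<rad)
    n,l,q,_=cv2.connectedComponentsWithStats(m.astype(np.uint8)); k=1+q[1:,4].argmax()
    pts=X[l==k][:,:2]; (c,sz,a)=cv2.minAreaRect((pts*1000).astype(np.float32))
    if sz[0]<sz[1]: sz=sz[::-1];a+=90
    return np.array(c)/1000,np.round(sz,1),(a+90)%180-90,len(pts)
E
python3 - <<'E'
from h import *
s=st(); i=viewer.camera_info("wrist"); W=np.array(i["world_to_cam"]); r=np.array(s["tcp_rot"])
print("cam in tool",np.round(r.T@(-W[:3,:3].T@W[:3,3]-s["position"]),3),"axes",np.round(r.T@W[:3,:3].T,2).tolist(),i["fx"])
print(rel([.52,.19,.36],10),rel([.576,.168,.26],10))
E
```

```text
1.3 [ 0.1394 -0.6092  0.2336] yaw 12.88 F [0.  0.2 0.3] op 1.002 g 0.0 q [-87.  30.  82.   0.  68. -10.]
cam in tool [ 0.085 -0.001 -0.152] axes [[-0.0, -0.95, -0.31], [1.0, -0.0, -0.0], [-0.0, -0.31, 0.95]] 276.2359252760242
([0.5493, -0.6943, -0.1264], [-0.0, -0.0, 2.88]) ([0.5989, -0.6603, -0.0264], [-0.0, -0.0, 2.88])
```

```bash
python3 -m jog '[[1,0.02,-0.03,-0.08,0,0,2.88],[1,0.06,-0.07,-0.08,0,0,2.88],[1,0.10,-0.12,-0.08,0,0,2.88],[1,0.14,-0.17,-0.08,0,0,2.88],[1,0.18,-0.22,-0.08,0,0,2.88],[1,0.22,-0.27,-0.08,0,0,2.88],[1,0.26,-0.32,-0.08,0,0,2.88],[1,0.30,-0.37,-0.08,0,0,2.88],[1,0.34,-0.42,-0.08,0,0,2.88],[1,0.38,-0.47,-0.08,0,0,2.88],[1,0.42,-0.52,-0.08,0,0,2.88],[1,0.46,-0.57,-0.08,0,0,2.88],[1,0.50,-0.62,-0.08,0,0,2.88],[1,0.54,-0.66,-0.08,0,0,2.88],[1,0.549,-0.694,-0.08,0,0,2.88],[1,0.549,-0.694,-0.08,0,0,2.88],[1,0.549,-0.694,-0.08,0,0,2.88]]'
python3 - <<'E'
from h import *
s=st(); p,X,_,i=cloud("wrist"); cv2.imwrite("pics/w1.png",p)
for t in ["knob_grip","index_hub","gap","indexer","index_plate","scanned2"]:
    print(t,[(round(float(x["p"]),2),np.round(x["xyz"],4).tolist()) for x in models.tip_of("wrist",t)][:3])
from scipy.optimize import least_squares
def circ(lo,hi,near,rad):
    m=(X[...,2]>lo)&(X[...,2]<hi)&(np.hypot(X[...,0]-near[0],X[...,1]-near[1])<rad)
    P=X[m]; c,r=cv2.minEnclosingCircle((P[:,:2]*1000).astype(np.float32)); return np.round(c,1),round(r,1),len(P),np.round(np.median(P[:,2]),4)
print("knob",circ(.184,.195,(.576,.169),.03)); print("hub",circ(.158,.17,(.606,.212),.026))
m=(abs(X[...,2]-.134)<.003); P=X[m][:,:2]; P=P[np.hypot(P[:,0]-.606,P[:,1]-.212)<.12]; print("plate",cv2.minAreaRect((P*1000).astype(np.float32)),len(P))
E
```

```text
time_s: 3.42
position: [0.5193, 0.1893, 0.3133]
tcp_rot: [[0.985, 0.174, -0.001], [0.174, -0.985, -0.001], [-0.001, 0.001, -1.0]]
force: [-0.1, -0.5, 0.7]
opening: 1.002
grasp_force: 0.0
3.42 [0.5193 0.1893 0.3133] yaw 10.04 F [-0.1 -0.5  0.7] op 1.002 g 0.0 q [ 8. 20. 87. -0. 74. 88.]
knob_grip [(0.75, [0.5736, 0.1699, 0.172])]
index_hub [(0.76, [0.6051, 0.2114, 0.1671])]
gap [(0.86, [0.4858, 0.1889, 0.0572]), (0.69, [0.6247, -0.2162, 0.0007])]
indexer [(0.79, [0.603, 0.213, 0.0011])]
index_plate []
scanned2 []
knob (array([574.7, 169.5]), 14.8, 680, np.float64(0.1881))
hub (array([604.9, 212.3]), 19.9, 1238, np.float64(0.1649))
plate ((605.0177612304688, 212.2161865234375), (149.6893768310547, 150.8216094970703), 9.991352081298828) 15512
```

View pics/w1.png

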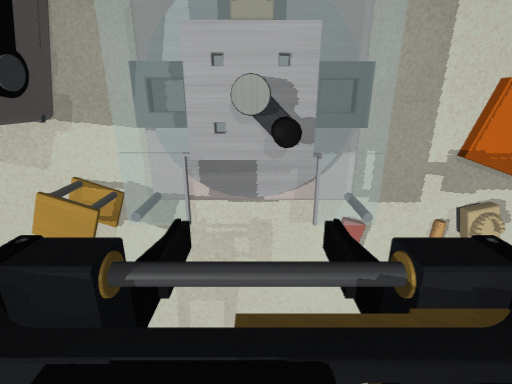

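The wrist view shows the knob at (286,132), the hub at (250,94), and empty sockets at left (160,95) and right (345,95). Fitted values: axis (605.0, 212.3) mm, yaw 10.0°, knob (574.7, 169.5) mm.

```bash
python3 -m jog '[[1,0.051,0.029,0.04,0,0,0],[1,0.051,0.029,0.08,0,0,0],[1,0.051,0.029,0.12,0,0,0],[1,0.051,0.029,0.144,0,0,0],[1,0.051,0.029,0.144,0,0,0],[0,0.051,0.029,0.144,0,0,0],[0,0.051,0.029,0.144,0,0,0],[0,0.051,0.029,0.144,0,0,0],[0,0.051,0.029,0.144,0,0,0],[0,0.051,0.029,0.144,0,0,0],[0,0.051,0.029,0.144,0,0,0]]'; python3 - <<'E'
from h import *
st()
a=np.radians(225+np.arange(0,181,15));P=52.3*np.c_[np.cos(a),-np.sin(a)];print(np.round(P-P[0],0).tolist())
E
```

```text
time_s: 5.15
position: [0.5751, 0.17, 0.1696]
tcp_rot: [[0.985, 0.174, 0.0], [0.174, -0.985, 0.0], [0.0, -0.0, -1.0]]
force: [0.5, 0.1, -0.2]
opening: 0.403
grasp_force: 0.0
5.15 [0.5751 0.17   0.1696] yaw 10.0 F [ 0.5  0.1 -0.2] op 0.403 g 0.0 q [ 6. 33. 89.  0. 58. 86.]
[[0.0, 0.0], [11.0, 8.0], [23.0, 14.0], [37.0, 15.0], [51.0, 14.0], [63.0, 8.0], [74.0, 0.0], [82.0, -11.0], [87.0, -23.0], [89.0, -37.0], [87.0, -51.0], [82.0, -63.0], [74.0, -74.0]]
```

```bash
python3 -m jog '[[0,0,0,0,0,0,0],[0,0,0,0,0,0,0],[0,0,0,0,0,0,0],[0,0,0,-0.009,0,0,0],[0,0,0,-0.018,0,0,0],[0,0,0,-0.018,0,0,0]]'
```

```text
time_s: 5.9
position: [0.5732, 0.1705, 0.1868]
tcp_rot: [[0.985, 0.174, -0.004], [0.174, -0.985, 0.0], [-0.004, -0.001, -1.0]]
force: [-2.0, -1.1, -10.1]
opening: 0.333
grasp_force: 30.0
```

```bash
python3 -m jog '[[0,0.011,0.008,0,0,0,0],[0,0.023,0.014,0,0,0,0],[0,0.037,0.015,0,0,0,0],[0,0.051,0.014,0,0,0,0],[0,0.063,0.008,0,0,0,0],[0,0.074,0,0,0,0,0],[0,0.082,-0.011,0,0,0,0],[0,0.087,-0.023,0,0,0,0],[0,0.089,-0.037,0,0,0,0],[0,0.087,-0.051,0,0,0,0],[0,0.082,-0.063,0,0,0,0],[0,0.074,-0.074,0,0,0,0],[0,0.074,-0.074,0,0,0,0],[0,0.074,-0.074,0,0,0,0]]'; python3 - <<'E'
from h import *
s=st(); print("knob tgt", rel([.605+.0303,.2123+.0428,.187],10))
E
```

```text
time_s: 7.65
position: [0.6317, 0.258, 0.1888]
tcp_rot: [[0.985, 0.174, -0.006], [0.174, -0.985, 0.003], [-0.006, -0.004, -1.0]]
force: [-6.6, -0.8, -1.2]
opening: 0.337
grasp_force: 30.0
7.65 [0.6317 0.258  0.1888] yaw 10.05 F [-6.6 -0.8 -1.2] op 0.337 g 30.0 q [13. 38. 75.  0. 67. 93.]
knob tgt ([0.003, 0.0035, 0.0018], [-0.2, 0.33, 0.05])
```

```bash
python3 - <<'E'
from h import *
p,X,s,i=cloud("wrist"); cv2.imwrite("pics/w2.png",p)
for c in("wrist","side","top"):
  if c!="wrist": p,_=viewer.capture(c); cv2.imwrite(f"pics/{c}2.png",cv2.resize(p[100:300,100:350] if c=="side" else p[80:240,100:260],None,fx=3,fy=3,interpolation=2))
  print(c,[(round(float(x["p"]),2),np.round(x["xyz"],4).tolist()) for x in models.tip_of(c,"knob_grip")][:3])
E
```

```text
wrist [(0.63, [0.6302, 0.257, 0.181])]
side [(0.61, [0.6327, 0.2569, 0.18]), (0.27, [0.4732, -0.214, 0.0017])]
top [(0.22, [0.6042, 0.2089, 0.1657])]
```

View pics/w2.png

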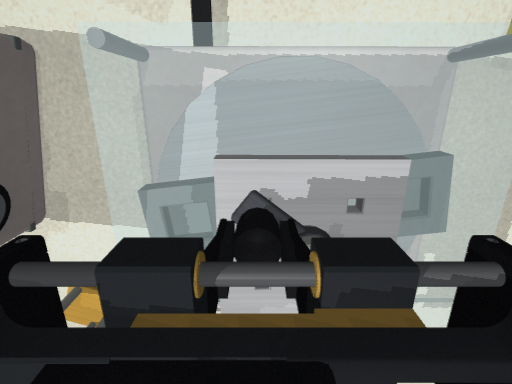

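View pics/side2.png

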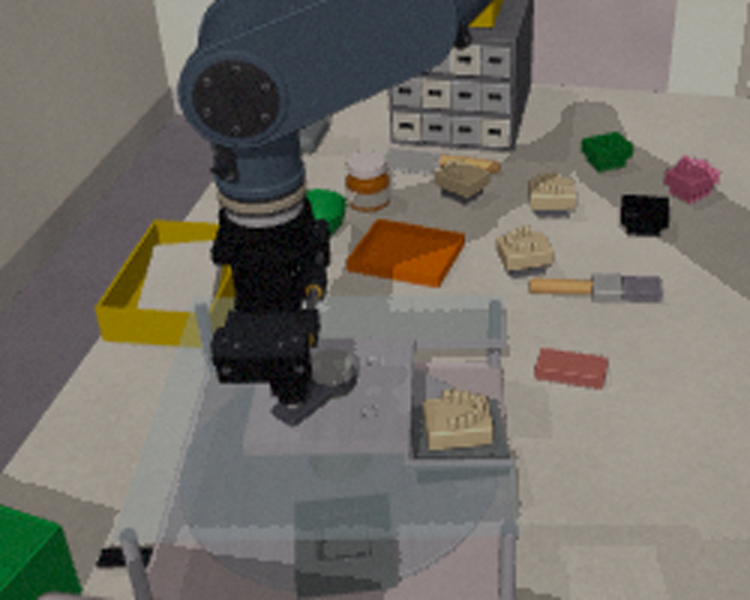

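The scanned cast is now at the gap (side crop, 460,420). The grip slipped during the swing, so the plunger is riding on the plate and the arm overshot by about 4°. I'll lift slightly to re-centre, then lower.

```bash
python3 -m jog '[[0,0,0,-0.003,0,0,0],[0,0,0,-0.006,0,0,0],[0,0,0,-0.006,0,0,0],[0,0,0,-0.006,0,0,0]]'
```

```text
time_s: 8.45
position: [0.6354, 0.2556, 0.1933]
tcp_rot: [[0.985, 0.173, 0.0], [0.173, -0.985, 0.0], [0.0, 0.0, -1.0]]
force: [-1.0, -1.4, -10.0]
opening: 0.335
grasp_force: 29.9
```

```bash
python3 -m jog '[[0,0,0.0005,0.006,0,0,0],[0,0,0.0005,0.011,0,0,0],[0,0,0.0005,0.016,0,0,0],[0,0,0.0005,0.018,0,0,0],[0,0,0.0005,0.018,0,0,0]]'; python3 - <<'E'
from h import *
for c in("wrist","side"):
  p,_=viewer.capture(c)
  print(c,[(round(float(x["p"]),2),np.round(x["xyz"],4).tolist()) for x in models.tip_of(c,"knob_grip")][:3])
E
```

```text
time_s: 9.07
position: [0.6372, 0.2546, 0.1788]
tcp_rot: [[0.985, 0.174, 0.006], [0.174, -0.985, -0.001], [0.005, 0.002, -1.0]]
force: [-3.4, -4.0, 6.3]
opening: 0.335
grasp_force: 30.0
wrist [(0.8, [0.6331, 0.2516, 0.1738])]
side [(0.6, [0.6395, 0.2538, 0.1686])]
```

```bash
python3 -m jog '[[1,0,0,0,0,0,0],[1,0,0,0,0,0,0],[1,0,0,0,0,0,0],[1,0,0,-0.04,0,0,0],[1,0,0,-0.08,0,0,0],[1,-0.04,0.012,-0.128,0,0,0],[1,-0.08,0.024,-0.128,0,0,0],[1,-0.122,0.037,-0.128,0,0,0],[1,-0.122,0.037,-0.128,0,0,0],[1,-0.122,0.037,-0.128,0,0,0]]'; python3 - <<'E'
from h import *
s=st(); p,X,s,i=cloud("wrist"); cv2.imwrite("pics/w3.png",p)
print([(round(float(x["p"]),2),np.round(x["xyz"],4).tolist()) for x in models.tip_of("wrist","knob_grip")][:3])
m=(X[...,2]>.18)&(X[...,2]<.21)&(np.hypot(X[...,0]-.635,X[...,1]-.255)<.03);print("knob top",np.median(X[m],0),m.sum())
for lo,hi in((.074,.1),(.08,.088),(.088,.1)): print(cast_pose(X,lo,hi,(.487,.1915)))
E
```

```text
time_s: 10.52
position: [0.5227, 0.198, 0.3041]
tcp_rot: [[0.985, 0.174, 0.003], [0.174, -0.985, 0.001], [0.003, -0.0, -1.0]]
force: [0.5, -0.4, 0.8]
opening: 0.999
grasp_force: 0.0
10.53 [0.5227 0.198  0.3041] yaw 10.0 F [ 0.5 -0.4  0.8] op 0.999 g 0.0 q [ 9. 21. 87.  0. 72. 89.]
[(0.84, [0.6325, 0.2536, 0.1708])]
knob top [0.6350721  0.25408512 0.18802221] 943
(array([0.48677151, 0.19123917]), array([65. , 53.3]), 9.000313758850098, 1632)
(array([0.49356903, 0.19262714]), array([52.2, 51. ]), -80.40631866455078, 942)
(array([0.48040381, 0.19062956]), array([51.1, 39.3]), -81.28095436096191, 426)
```

View pics/w3.png

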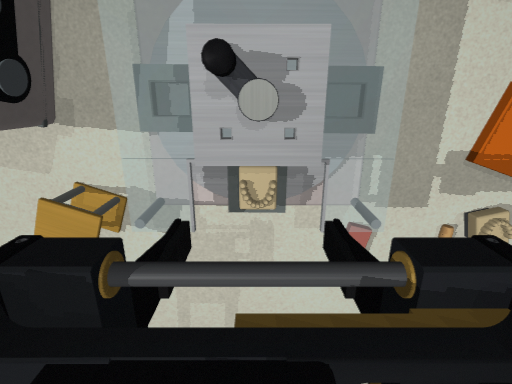

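The wrist view shows the plunger home (knob top at 188 mm) and the scanned cast at (258,187), measured at (486.8, 191.2) mm. I'll grip it now.

```bash
python3 -m jog '[[1,-0.0365,0,0.05,0,0,0],[1,-0.0365,0,0.1,0,0,0],[1,-0.0365,0,0.15,0,0,0],[1,-0.0365,0,0.19,0,0,0],[1,-0.0365,0,0.215,0,0,0],[1,-0.0365,0,0.226,0,0,0],[1,-0.0365,0,0.226,0,0,0],[1,-0.0365,0,0.226,0,0,0],[0,-0.0365,0,0.226,0,0,0],[0,-0.0365,0,0.226,0,0,0],[0,-0.0365,0,0.226,0,0,0],[0,-0.0365,0,0.226,0,0,0],[0,-0.0365,0,0.226,0,0,0],[0,-0.0365,0,0.226,0,0,0],[0,-0.0365,0,0.226,0,0,0]]'
```

```text
time_s: 12.5
position: [0.4856, 0.1912, 0.0777]
tcp_rot: [[0.985, 0.174, 0.0], [0.174, -0.985, -0.0], [0.0, 0.0, -1.0]]
force: [-0.4, -0.4, 3.6]
opening: 0.619
grasp_force: 30.0
```

```bash
python3 -m jog '[[0,0,0,-0.02,0,0,0],[0,0,0,-0.05,0,0,0],[0,0,0,-0.1,0,0,0],[0,0,0,-0.15,0,0,0],[0,0,0,-0.19,0,0,0],[0,0,0,-0.19,0,0,0]]'; python3 - <<'E'
from h import *
s=st(); p,X,s,i=cloud("top"); h=cv2.cvtColor(p,cv2.COLOR_BGR2HSV)
m=(h[...,0]<12)&(h[...,1]>180)&(h[...,2]>90)&(np.hypot(X[...,0]-.626,X[...,1]+.209)<.1)&(X[...,2]<.03)
n,l,q,_=cv2.connectedComponentsWithStats(m.astype(np.uint8));k=1+q[1:,4].argmax()
c,sz,a=cv2.minAreaRect((X[l==k][:,:2]*1000).astype(np.float32));print(c,sz,a,np.nanpercentile(X[l==k][:,2],[5,50,95]))
for t in ["cast1"]: print([(round(float(x["p"]),2),np.round(x["xyz"],3).tolist()) for x in models.tip_of("top",t)])
y=a-90 if sz[1]>sz[0] else a
print(y,rel([c[0]/1000,c[1]/1000,.268],y))
E
```

```text
time_s: 13.25
position: [0.4873, 0.1917, 0.2703]
tcp_rot: [[0.985, 0.174, 0.007], [0.174, -0.985, 0.001], [0.007, -0.0, -1.0]]
force: [-0.3, -0.4, -3.4]
opening: 0.621
grasp_force: 30.0
13.25 [0.4873 0.1917 0.2703] yaw 10.01 F [-0.3 -0.4 -3.4] op 0.621 g 30.0 q [ 9. 20. 94.  0. 66. 89.]
(625.53955078125, -206.49465942382812) (105.95957946777344, 128.72364807128906) 79.6291275024414 [-0.00050412  0.00506685  0.01895183]
[(0.95, [0.244, -0.444, -0.002]), (0.93, [0.378, -0.516, 0.003]), (0.83, [0.445, -0.365, -0.002]), (0.82, [0.467, -0.208, -0.005]), (0.66, [0.577, -0.393, -0.001]), (0.57, [0.308, -0.338, -0.003])]
-10.370872497558594 ([0.0698, 0.4161, -0.0016], [0.01, 0.11, 20.37])
```

```bash
python3 -m jog '[[0,0.01,0.05,0,0,0,4],[0,0.02,0.1,0,0,0,8],[0,0.03,0.15,0,0,0,12],[0,0.04,0.2,0,0,0,16],[0,0.05,0.25,0,0,0,20],[0,0.06,0.3,0,0,0,20],[0,0.065,0.35,0,0,0,20],[0,0.07,0.39,0,0,0,20],[0,0.07,0.416,0.02,0,0,20],[0,0.07,0.416,0.07,0,0,20],[0,0.07,0.416,0.12,0,0,20],[0,0.07,0.416,0.17,0,0,20],[0,0.07,0.416,0.2,0,0,20],[0,0.07,0.416,0.215,0,0,20],[0,0.07,0.416,0.223,0,0,20],[0,0.07,0.416,0.223,0,0,20],[0,0.07,0.416,0.223,0,0,20]]'; python3 - <<'E'
from h import *
st(); p,X,s,i=cloud("side"); cv2.imwrite("pics/s4.png",cv2.resize(p[140:230,160:330],None,fx=4,fy=4,interpolation=2))
E
```

```text
time_s: 15.48
position: [0.6276, -0.2067, 0.0459]
tcp_rot: [[0.985, -0.174, 0.002], [-0.174, -0.985, -0.001], [0.003, 0.001, -1.0]]
force: [0.2, 0.2, -1.6]
opening: 0.619
grasp_force: 30.0
15.47 [ 0.6276 -0.2067  0.0459] yaw -10.0 F [ 0.2  0.2 -1.6] op 0.619 g 30.0 q [-28.  46.  84.   0.  50.  72.]
```

View pics/s4.png

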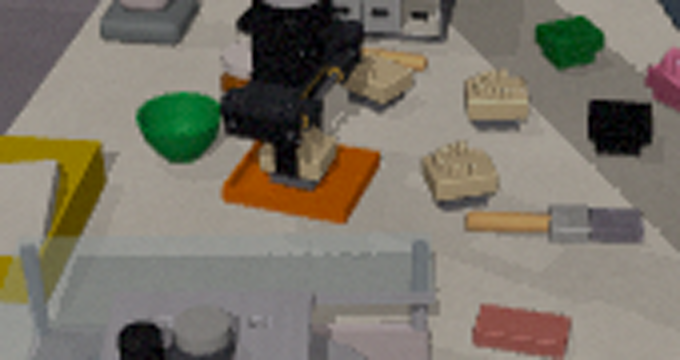

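The cast is over the tray at (300,160), low and level. I'll set it down, retreat, and measure the bench casts.

```bash
python3 -m jog '[[0,0,0,0.004,0,0,0],[0,0,0,0.0075,0,0,0],[0,0,0,0.0075,0,0,0],[0,0,0,0.0075,0,0,0],[1,0,0,0.0075,0,0,0],[1,0,0,0.0075,0,0,0],[1,0,0,0.0075,0,0,0],[1,0,0,0.0075,0,0,0],[1,0,0,-0.04,0,0,0],[1,0,0,-0.1,0,0,0],[1,0,0,-0.16,0,0,0],[1,0,0,-0.21,0,0,0],[1,0,0,-0.21,0,0,0]]'; python3 - <<'E'
from h import *
s=st(); p,X,s,i=cloud("top")
for n in((.467,-.208),(.445,-.365),(.579,-.392),(.6276,-.207)):
    c,sz,a,k=cast_pose(X,.025,.07,n,.055); print(np.round(c,4),sz,round(a,1),k)
    for y in (a,a+180): 
        u=np.array([np.cos(np.radians(y)),np.sin(np.radians(y))]); t=c+.035*u; print("   ",round(y,1),rel([t[0],t[1],.26],y))
E
```

```text
time_s: 17.15
position: [0.6295, -0.2076, 0.2604]
tcp_rot: [[0.985, -0.173, 0.01], [-0.173, -0.985, -0.005], [0.011, 0.004, -1.0]]
force: [0.1, -0.5, -1.5]
opening: 1.0
grasp_force: 0.0
17.15 [ 0.6295 -0.2076  0.2604] yaw -9.99 F [ 0.1 -0.5 -1.5] op 1.0 g 0.0 q [-28.  31.  75.   0.  73.  72.]Traceback (most recent call last):
  File "<stdin>", line 4, in <module>
  File "h.py", line 22, in cast_pose
    n,l,q,_=cv2.connectedComponentsWithStats(m.astype(np.uint8)); k=1+q[1:,4].argmax()
                                                                      ~~~~~~~~~~~~~~^^
ValueError: attempt to get argmax of an empty sequence
```

```bash
python3 - <<'E'
from h import *
for cam in("top","side"):
  p,X,s,i=cloud(cam)
  for n in((.467,-.208),(.445,-.365),(.579,-.392),(.6276,-.207)):
    try: c,sz,a,k=cast_pose(X,.025,.07,n,.06)
    except ValueError: print(cam,n,"hidden"); continue
    print(cam,np.round(c,4),sz,round(a,1),k)
    if cam=="side":
      for y in (a,a+180): 
        u=np.array([np.cos(np.radians(y)),np.sin(np.radians(y))]); t=c+.035*u; print("   ",round(y,1),rel([t[0],t[1],.26],y))
E
```

```text
top (0.467, -0.208) hidden
top [ 0.4442 -0.3625] [65.8 54.5] 9.4 379
top [ 0.5805 -0.387 ] [65.9 54.8] -28.6 367
top [ 0.6469 -0.2261] [17.4  6.8] 77.9 9
side [ 0.4663 -0.2071] [67.  60.3] 23.5 184
    23.5 ([-0.1276, 0.0097, -0.0064], [-0.09, 0.14, -33.51])
    203.5 ([-0.1859, 0.0484, -0.0063], [0.18, 0.12, 146.49])
side [ 0.4439 -0.3602] [65.7 59. ] 15.2 147
    15.2 ([-0.1206, 0.1687, -0.0066], [-0.08, 0.14, -25.21])
    195.2 ([-0.1839, 0.1985, -0.0064], [0.2, 0.11, 154.79])
side [ 0.5819 -0.3847] [68.3 55.7] -29.4 134
    -29.4 ([0.0209, 0.1955, -0.007], [-0.02, 0.16, 19.4])
    150.6 ([-0.0451, 0.1722, -0.0068], [-0.23, -0.03, -160.6])
side [ 0.6271 -0.2017] [66.5 55.2] -8.9 199
    -8.9 ([0.0356, -0.0049, -0.0069], [-0.05, 0.16, -1.1])
    171.1 ([-0.0343, -0.0035, -0.0067], [0.24, 0.08, 178.9])
```

```bash
python3 -m jog '[[1,-0.03,0.002,0,0,0,-8],[1,-0.06,0.005,0,0,0,-16],[1,-0.09,0.008,0,0,0,-24],[1,-0.128,0.01,0,0,0,-33],[1,-0.128,0.01,0,0,0,-33],[1,-0.128,0.01,0,0,0,-33]]'; cat >> h.py <<'E'
def look(n,off=.0012,rad=.06):
    s=st(); p,X,s,i=cloud("wrist"); c,sz,a,k=cast_pose(X,.028,.07,n,rad); y=yaw()
    a=min((a,a+180,a-180),key=lambda q:abs(q-y)); print("cast",np.round(c,4),sz,round(a,2),k)
    u=np.array([np.cos(np.radians(a)),np.sin(np.radians(a))]); g=c-off*u
    print("go",rel([g[0],g[1],.034],a,s)); return p,X,s
E
python3 - <<'E'
from h import *
p,X,s=look((.466,-.207)); cv2.imwrite("pics/w5.png",p)
m=(np.hypot(X[...,0]-.445,X[...,1]+.155)<.02); print("spatula z",np.nanpercentile(X[m][:,2],[50,90,98]))
E
```

```text
time_s: 18.05
position: [0.499, -0.1939, 0.2534]
tcp_rot: [[0.921, 0.39, -0.001], [0.39, -0.921, 0.001], [-0.001, -0.001, -1.0]]
force: [-0.0, -0.1, 0.9]
opening: 1.001
grasp_force: 0.0
18.05 [ 0.499  -0.1939  0.2534] yaw 22.93 F [-0.  -0.1  0.9] op 1.001 g 0.0 q [-33.  22.  94.   0.  65.  34.]
cast [ 0.4668 -0.2099] [65.1 53.1] 24.24 1753
go ([-0.0369, 0.0025, 0.2195], [-0.08, 0.04, -1.31])
spatula z [0.00185283 0.02020851 0.02122461]
```

View pics/w5.png

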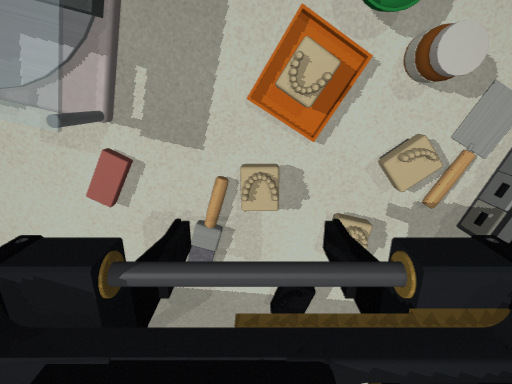

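The wrist view shows the scanned cast in the tray (313,75), cast 1 at (260,187), and the half-arch cast at (410,160). The spatula handle at (218,195) is close by and about 20 mm high, so I'll go down with a narrower opening.

```bash
python3 -m jog '[[0.74,-0.037,0.0025,0.05,0,0,-1.3],[0.74,-0.037,0.0025,0.1,0,0,-1.3],[0.74,-0.037,0.0025,0.14,0,0,-1.3],[0.74,-0.037,0.0025,0.17,0,0,-1.3],[0.74,-0.037,0.0025,0.19,0,0,-1.3],[0.74,-0.037,0.0025,0.208,0,0,-1.3],[0.74,-0.037,0.0025,0.2175,0,0,-1.3],[0.74,-0.037,0.0025,0.2175,0,0,-1.3],[0.74,-0.037,0.0025,0.2175,0,0,-1.3],[0,-0.037,0.0025,0.2175,0,0,-1.3],[0,-0.037,0.0025,0.2175,0,0,-1.3],[0,-0.037,0.0025,0.2175,0,0,-1.3],[0,-0.037,0.0025,0.2175,0,0,-1.3],[0,-0.037,0.0025,0.2175,0,0,-1.3]]'
```

```text
time_s: 19.85
position: [0.4663, -0.211, 0.0377]
tcp_rot: [[0.911, 0.412, 0.001], [0.412, -0.911, -0.001], [0.001, 0.001, -1.0]]
force: [0.2, 0.6, 5.3]
opening: 0.614
grasp_force: 30.0
```

```bash
python3 -m jog '[[0,0,0,-0.02,0,0,0],[0,0,0,-0.06,0,0,0],[0,0,0,-0.11,0,0,0],[0,0.02,-0.04,-0.16,0,0,4],[0,0.04,-0.08,-0.192,0,0,8],[0,0.06,-0.12,-0.192,0,0,11],[0,0.085,-0.165,-0.192,0,0,14.3],[0,0.11,-0.215,-0.192,0,0,14.3],[0,0.135,-0.26,-0.192,0,0,14.3],[0,0.16,-0.31,-0.192,0,0,14.3],[0,0.175,-0.345,-0.192,0,0,14.3],[0,0.1836,-0.3583,-0.192,0,0,14.3],[0,0.1836,-0.3583,-0.192,0,0,14.3],[0,0.1836,-0.3583,-0.192,0,0,14.3]]'; python3 - <<'E'
from h import *
s=st();print(rel([.4859,.1912,.1],10))
i=viewer.camera_info("wrist"); p,X,s,i=cloud("wrist"); cv2.imwrite("pics/w6.png",p)
E
```

```text
time_s: 21.6
position: [0.4856, 0.1902, 0.2287]
tcp_rot: [[0.985, 0.173, -0.001], [0.173, -0.985, -0.001], [-0.001, 0.001, -1.0]]
force: [0.6, -0.5, -2.5]
opening: 0.614
grasp_force: 30.0
21.6 [0.4856 0.1902 0.2287] yaw 9.94 F [ 0.6 -0.5 -2.5] op 0.614 g 30.0 q [ 9. 23. 97. -0. 60. 89.]
([0.0007, -0.001, 0.1287], [0.04, 0.07, -0.06])
```

```bash
python3 -m jog '[[0,0.0006,-0.001,0.04,0,0,0],[0,0.0006,-0.001,0.08,0,0,0],[0,0.0006,-0.001,0.11,0,0,0],[0,0.0006,-0.001,0.127,0,0,0],[0,0.0006,-0.001,0.127,0,0,0],[0,0.0006,-0.001,0.127,0,0,0]]'; python3 - <<'E'
from h import *
s=st();print(rel([.4859,.1912,.08],10))
E
```

```text
time_s: 22.4
position: [0.487, 0.1919, 0.1027]
tcp_rot: [[0.985, 0.172, 0.001], [0.172, -0.985, 0.0], [0.001, 0.0, -1.0]]
force: [0.6, 0.6, -2.4]
opening: 0.619
grasp_force: 30.0
22.4 [0.487  0.1919 0.1027] yaw 9.93 F [ 0.6  0.6 -2.4] op 0.619 g 30.0 q [  9.  34. 103.  -0.  43.  89.]
([-0.0012, 0.0005, 0.0227], [0.01, -0.08, -0.07])
```

```bash
python3 -m jog '[[0,-0.0008,0.0004,0.004,0,0,0],[0,-0.0008,0.0004,0.008,0,0,0],[0,-0.0008,0.0004,0.011,0,0,0],[0,-0.0008,0.0004,0.014,0,0,0],[0,-0.0008,0.0004,0.014,0,0,0]]'
```

```text
time_s: 23.02
position: [0.4857, 0.1921, 0.0878]
tcp_rot: [[0.985, 0.174, 0.0], [0.174, -0.985, 0.0], [0.0, -0.0, -1.0]]
force: [1.0, 1.0, -2.4]
opening: 0.615
grasp_force: 30.0
```

It is entering cleanly: 8 mm in with no contact force.

```bash
python3 -m jog '[[0,0,0,0.004,0,0,0],[0,0,0,0.007,0,0,0],[0,0,0,0.0095,0,0,0],[0,0,0,0.0095,0,0,0],[0,0,0,0.0095,0,0,0]]'
```

```text
time_s: 23.65
position: [0.4858, 0.1921, 0.0816]
tcp_rot: [[0.985, 0.174, 0.002], [0.174, -0.985, 0.0], [0.002, 0.0, -1.0]]
force: [-3.3, -1.6, 22.1]
opening: 0.614
grasp_force: 30.0
```

```bash
python3 -m jog '[[0,0,0,-0.003,0,0,0],[1,0,0,-0.003,0,0,0],[1,0,0,-0.003,0,0,0],[1,0,0,-0.003,0,0,0],[1,0,0,-0.003,0,0,0],[1,0,0,-0.05,0,0,0],[1,0,0,-0.1,0,0,0],[1,0,0,-0.16,0,0,0],[1,0.036,0,-0.222,0,0,0],[1,0.036,0,-0.222,0,0,0],[1,0.036,0,-0.222,0,0,0]]'; cat >> h.py <<'E'
def seat(k):
    s=st(); p,X,s,i=cloud("wrist")
    print(cast_pose(X,.074,.115,(.487,.1915)))
    m=(np.hypot(X[...,0]-.487,X[...,1]-.1915)<.045)&(X[...,2]>.07)&(X[...,2]<.11); h,e=np.histogram(X[m][:,2],np.arange(.07,.11,.002)); print(dict(zip(np.round(e,3).tolist(),h.tolist())))
    m=(X[...,2]>.18)&(X[...,2]<.22)&(np.hypot(X[...,0]-k[0],X[...,1]-k[1])<.03);print("knob top",np.round(np.median(X[m],0),4),m.sum())
    print("to knob",rel([k[0],k[1],.169],10,s))
E
python3 - <<'E'
from h import *
seat((.6353,.2551))
a=np.radians(45-np.arange(0,91,15));P=52.3*np.c_[np.cos(a),-np.sin(a)];print(np.round(P-P[0],0).tolist())
a=np.radians(315-np.arange(0,181,15));P=52.3*np.c_[np.cos(a),-np.sin(a)];print(np.round(P-P[0],0).tolist())
a=np.radians(135+np.arange(0,91,15));P=52.3*np.c_[np.cos(a),-np.sin(a)];print(np.round(P-P[0],0).tolist())
E
```

```text
time_s: 25.02
position: [0.5205, 0.1982, 0.3003]
tcp_rot: [[0.985, 0.174, -0.001], [0.174, -0.985, -0.0], [-0.001, -0.0, -1.0]]
force: [-0.6, 0.2, -0.1]
opening: 0.998
grasp_force: 0.0
25.02 [0.5205 0.1982 0.3003] yaw 10.0 F [-0.6  0.2 -0.1] op 0.998 g 0.0 q [ 9. 21. 87.  0. 72. 89.]
(array([0.4852977 , 0.19288068]), array([65.8, 53.5]), 9.375694274902344, 1675)
{0.07: 0, 0.072: 0, 0.074: 0, 0.076: 0, 0.078: 3, 0.08: 31, 0.082: 231, 0.084: 891, 0.086: 80, 0.088: 20, 0.09: 27, 0.092: 55, 0.094: 174, 0.096: 156, 0.098: 7, 0.1: 0, 0.102: 0, 0.104: 0, 0.106: 0}
knob top [0.6351 0.2541 0.188 ] 988
to knob ([0.123, -0.0361, 0.1312], [-0.0, 0.03, -0.0])
[[0.0, 0.0], [8.0, 11.0], [14.0, 23.0], [15.0, 37.0], [14.0, 51.0], [8.0, 63.0], [0.0, 74.0]]
[[0.0, 0.0], [-11.0, 8.0], [-23.0, 14.0], [-37.0, 15.0], [-51.0, 14.0], [-63.0, 8.0], [-74.0, -0.0], [-82.0, -11.0], [-87.0, -23.0], [-89.0, -37.0], [-87.0, -51.0], [-82.0, -63.0], [-74.0, -74.0]]
[[0.0, 0.0], [-8.0, 11.0], [-14.0, 23.0], [-15.0, 37.0], [-14.0, 51.0], [-8.0, 63.0], [-0.0, 74.0]]
```

The cast is seated (block top 84 mm, plunger home). I'll take the knob next and turn to socket1.

```bash
python3 -m jog '[[1,0.06,-0.018,0,0,0,0],[1,0.123,-0.036,0.02,0,0,0],[1,0.123,-0.036,0.06,0,0,0],[1,0.123,-0.036,0.1,0,0,0],[1,0.123,-0.036,0.131,0,0,0],[1,0.123,-0.036,0.131,0,0,0],[1,0.123,-0.036,0.131,0,0,0],[0,0.123,-0.036,0.131,0,0,0],[0,0.123,-0.036,0.131,0,0,0],[0,0.123,-0.036,0.131,0,0,0],[0,0.123,-0.036,0.131,0,0,0],[0,0.123,-0.036,0.131,0,0,0],[0,0.123,-0.036,0.131,0,0,0],[0,0.123,-0.036,0.131,0,0,0],[0,0.123,-0.036,0.131,0,0,0],[0,0.123,-0.036,0.131,0,0,0],[0,0.123,-0.036,0.122,0,0,0],[0,0.123,-0.036,0.113,0,0,0],[0,0.123,-0.036,0.113,0,0,0]]'
```

```text
time_s: 27.45
position: [0.6343, 0.2552, 0.1867]
tcp_rot: [[0.985, 0.174, -0.004], [0.174, -0.985, -0.0], [-0.003, -0.0, -1.0]]
force: [-1.5, -1.0, -10.6]
opening: 0.336
grasp_force: 30.0
```

```bash
python3 -m jog '[[0,0.008,0.011,0,0,0,0],[0,0.014,0.023,0,0,0,0],[0,0.015,0.037,0,0,0,0],[0,0.014,0.051,0,0,0,0],[0,0.008,0.063,0,0,0,0],[0,0,0.074,0,0,0,0],[0,0,0.074,0,0,0,0],[0,0,0.074,0,0,0,0]]'; python3 - <<'E'
from h import *
a=np.radians(325);k=[.605+.0523*np.cos(a),.2123+.0523*np.sin(a),.169];print(k,rel(k,10))
E
```

```text
time_s: 28.45
position: [0.6462, 0.1784, 0.1868]
tcp_rot: [[0.985, 0.173, -0.006], [0.173, -0.985, -0.006], [-0.007, 0.004, -1.0]]
force: [-0.8, -1.9, -10.5]
opening: 0.336
grasp_force: 30.0
[np.float64(0.6478416519163143), np.float64(0.18230195237884025), 0.169] ([0.0024, -0.0036, 0.0178], [0.26, 0.37, -0.03])
```

```bash
python3 -m jog '[[0,0,0,0,0,0,0],[0,0,0,0,0,0,0],[0,0,0,0,0,0,0]]'
```

```text
time_s: 28.82
position: [0.649, 0.1822, 0.1878]
tcp_rot: [[0.985, 0.174, 0.001], [0.174, -0.985, -0.0], [0.001, 0.001, -1.0]]
force: [0.8, -1.1, -9.7]
opening: 0.335
grasp_force: 30.0
```

Settled on the hole (it had just been swinging past). Lowering, releasing and rising to the gap view.

```bash
python3 -m jog '[[0,0,0,0.006,0,0,0],[0,0,0,0.012,0,0,0],[0,0,0,0.018,0,0,0],[0,0,0,0.018,0,0,0],[1,0,0,0.018,0,0,0],[1,0,0,0.018,0,0,0],[1,0,0,0.018,0,0,0],[1,0,0,-0.03,0,0,0],[1,0,0,-0.08,0,0,0],[1,-0.04,-0.012,-0.115,0,0,0],[1,-0.08,-0.024,-0.115,0,0,0],[1,-0.122,-0.037,-0.115,0,0,0],[1,-0.122,-0.037,-0.115,0,0,0],[1,-0.122,-0.037,-0.115,0,0,0]]'; python3 - <<'E'
from h import *
s=st(); p,X,s,i=cloud("wrist"); cv2.imwrite("pics/w7.png",p)
m=(X[...,2]>.18)&(X[...,2]<.22)&(np.hypot(X[...,0]-.648,X[...,1]-.182)<.03);print("knob top",np.round(np.median(X[m],0),4),m.sum())
p,X,s,i=cloud("top")
for n in((.444,-.3625),(.5805,-.387)):
    c,sz,a,k=cast_pose(X,.025,.07,n,.055)
    u=np.array([np.cos(np.radians(a)),np.sin(np.radians(a))]); t=c+.035*u; print(np.round(c,4),sz,round(a,1),k,np.round(t,4),rel([t[0],t[1],.254],a))
E
```

```text
time_s: 30.58
position: [0.523, 0.1976, 0.3034]
tcp_rot: [[0.985, 0.174, 0.003], [0.174, -0.985, 0.0], [0.003, 0.0, -1.0]]
force: [-0.1, 0.8, 0.2]
opening: 0.997
grasp_force: 0.0
30.57 [0.523  0.1976 0.3034] yaw 10.01 F [-0.1  0.8  0.2] op 0.997 g 0.0 q [ 9. 21. 87. -0. 72. 89.]
knob top [0.6476 0.1832 0.188 ] 951
[ 0.4443 -0.3628] [65.6 55.5] 10.0 379 [ 0.4788 -0.3567] ([-0.1401, 0.538, 0.0487], [0.01, -0.11, -0.05])
[ 0.5799 -0.3876] [66.4 55.2] -29.8 366 [ 0.6103 -0.405 ] ([-0.019, 0.6083, 0.049], [-0.03, -0.11, 39.81])
```

View pics/w7.png

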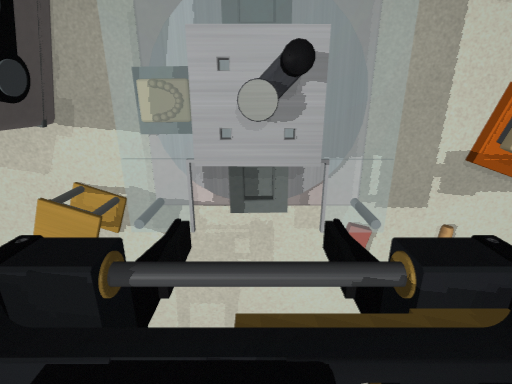

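Wrist view: empty socket1 at the gap (258,185), the loaded socket2 at left (163,100), and the knob home at (297,58). Next is the second stone cast.

```bash
python3 -m jog '[[1,-0.01,0.04,0,0,0,0],[1,-0.025,0.09,0,0,0,0],[1,-0.04,0.14,0,0,0,0],[1,-0.053,0.19,0,0,0,0],[1,-0.066,0.24,0,0,0,0],[1,-0.079,0.29,0,0,0,0],[1,-0.092,0.34,0.01,0,0,0],[1,-0.105,0.39,0.02,0,0,0],[1,-0.118,0.44,0.03,0,0,0],[1,-0.131,0.49,0.04,0,0,0],[1,-0.14,0.525,0.049,0,0,0],[1,-0.14,0.538,0.049,0,0,0],[1,-0.14,0.538,0.049,0,0,0],[1,-0.14,0.538,0.049,0,0,0]]'; python3 - <<'E'
from h import *
p,X,s=look((.4443,-.3628)); cv2.imwrite("pics/w8.png",p)
E
```

```text
time_s: 32.42
position: [0.478, -0.3554, 0.2538]
tcp_rot: [[0.985, 0.175, 0.0], [0.175, -0.985, 0.001], [0.0, -0.001, -1.0]]
force: [0.5, -0.5, -0.5]
opening: 1.009
grasp_force: 0.0
32.42 [ 0.478  -0.3554  0.2538] yaw 10.07 F [ 0.5 -0.5 -0.5] op 1.009 g 0.0 q [-47.  27.  85.   0.  68.  33.]
cast [ 0.4445 -0.3638] [65.1 54.1] 9.23 1754
go ([-0.0356, 0.0026, 0.2198], [-0.04, -0.01, 0.84])
```

View pics/w8.png

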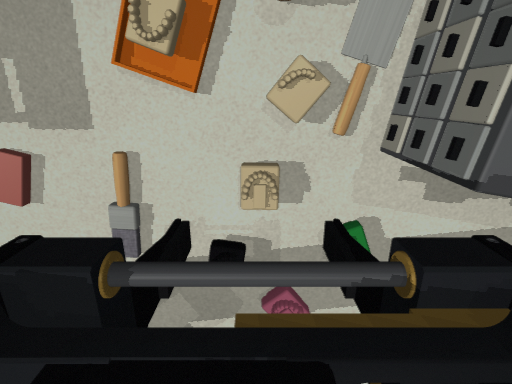

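The second cast at (260,187) is stone-coloured and full-arch, so it is a real one. The black (225,250), green (355,235) and pink (285,300) ones are the look-alikes, all clear of the grasp.

```bash
python3 -m jog '[[0.85,-0.0355,0.0026,0.05,0,0,0.8],[0.85,-0.0355,0.0026,0.1,0,0,0.8],[0.85,-0.0355,0.0026,0.14,0,0,0.8],[0.85,-0.0355,0.0026,0.17,0,0,0.8],[0.85,-0.0355,0.0026,0.19,0,0,0.8],[0.85,-0.0355,0.0026,0.208,0,0,0.8],[0.85,-0.0355,0.0026,0.218,0,0,0.8],[0.85,-0.0355,0.0026,0.218,0,0,0.8],[0.85,-0.0355,0.0026,0.218,0,0,0.8],[0,-0.0355,0.0026,0.218,0,0,0.8],[0,-0.0355,0.0026,0.218,0,0,0.8],[0,-0.0355,0.0026,0.218,0,0,0.8],[0,-0.0355,0.0026,0.218,0,0,0.8],[0,-0.0355,0.0026,0.218,0,0,0.8],[0,-0.0355,0.0026,0.218,0,0,0.8]]'; python3 - <<'E'
from h import *
s=st(); print(rel([.4858,.1917,.23],10)); r=np.array(s["tcp_rot"]);print("cast ahead",(r.T@(np.array([.4445,-.3638,0])-s["position"]))[:2])
E
```

```text
time_s: 34.35
position: [0.4432, -0.3656, 0.0359]
tcp_rot: [[0.987, 0.16, 0.0], [0.16, -0.987, -0.0], [0.0, 0.0, -1.0]]
force: [-0.5, 0.6, 4.4]
opening: 0.615
grasp_force: 30.0
34.35 [ 0.4432 -0.3656  0.0359] yaw 9.2 F [-0.5  0.6  4.4] op 0.615 g 30.0 q [-51.  43.  97.  -0.  40.  30.]
([0.1312, -0.5432, -0.1943], [0.02, -0.01, -0.8])
cast ahead [ 0.00158491 -0.00154619]
```

```bash
python3 -m jog '[[0,0,0,-0.02,0,0,0],[0,0,0,-0.06,0,0,0],[0,0,0,-0.11,0,0,0],[0,0.01,-0.04,-0.16,0,0,0],[0,0.02,-0.09,-0.194,0,0,0],[0,0.035,-0.14,-0.194,0,0,0],[0,0.047,-0.19,-0.194,0,0,-0.8],[0,0.06,-0.24,-0.194,0,0,-0.8],[0,0.072,-0.29,-0.194,0,0,-0.8],[0,0.084,-0.34,-0.194,0,0,-0.8],[0,0.096,-0.39,-0.194,0,0,-0.8],[0,0.108,-0.44,-0.194,0,0,-0.8],[0,0.12,-0.49,-0.194,0,0,-0.8],[0,0.131,-0.525,-0.194,0,0,-0.8],[0,0.131,-0.5432,-0.194,0,0,-0.8],[0,0.131,-0.5432,-0.16,0,0,-0.8],[0,0.131,-0.5432,-0.12,0,0,-0.8],[0,0.131,-0.5432,-0.08,0,0,-0.8],[0,0.131,-0.5432,-0.066,0,0,-0.8],[0,0.131,-0.5432,-0.066,0,0,-0.8]]'; python3 - <<'E'
from h import *
s=st(); print(rel([.4855,.1917,.079],10))
E
```

```text
time_s: 36.85
position: [0.4849, 0.1912, 0.1009]
tcp_rot: [[0.985, 0.173, -0.002], [0.173, -0.985, -0.001], [-0.002, 0.0, -1.0]]
force: [0.6, 0.7, -1.4]
opening: 0.617
grasp_force: 30.0
36.85 [0.4849 0.1912 0.1009] yaw 9.97 F [ 0.6  0.7 -1.4] op 0.617 g 30.0 q [  9.  34. 103.  -0.  43.  89.]
([0.0007, -0.0004, 0.0219], [0.01, 0.14, -0.03])
```

```bash
python3 -m jog '[[0,0.0005,-0.0004,0.004,0,0,0],[0,0.0005,-0.0004,0.008,0,0,0],[0,0.0005,-0.0004,0.011,0,0,0],[0,0.0005,-0.0004,0.014,0,0,0],[0,0.0005,-0.0004,0.014,0,0,0]]'
```

```text
time_s: 37.48
position: [0.4873, 0.1924, 0.0926]
tcp_rot: [[0.985, 0.172, 0.005], [0.172, -0.985, 0.001], [0.005, -0.0, -1.0]]
force: [-5.7, -4.5, 28.4]
opening: 0.625
grasp_force: 30.7
```

```bash
python3 -m jog '[[0,-0.001,0,-0.006,0,0,0],[0,-0.001,0,-0.012,0,0,0],[0,-0.001,0,-0.012,0,0,0],[0,-0.001,0,-0.012,0,0,0]]'; python3 - <<'E'
from h import *
s=st(); p,X,s,i=cloud("wrist"); p2,X2,_,_=cloud("side")
cv2.imwrite("pics/c8.png",np.hstack([cv2.resize(p[150:300,170:350],(400,333)),cv2.resize(p2[185:285,225:345],(400,333),interpolation=2)]))
r=np.array(s["tcp_rot"]); T=(X-s["position"])@r
m=(abs(T[...,0])<.045)&(abs(T[...,1])<.024)&(T[...,2]>-.03)&(T[...,2]<.04); 
print(m.sum(), [np.round(np.percentile(T[m][:,k],[1,10,50,90,99]),4).tolist() for k in range(3)])
E
```

```text
time_s: 37.98
position: [0.4848, 0.1921, 0.0991]
tcp_rot: [[0.985, 0.174, -0.001], [0.174, -0.985, -0.0], [-0.001, -0.0, -1.0]]
force: [-1.0, -0.8, -2.9]
opening: 0.622
grasp_force: 29.8
37.98 [0.4848 0.1921 0.0991] yaw 10.01 F [-1.  -0.8 -2.9] op 0.622 g 29.8 q [  9.  34. 104.  -0.  42.  89.]
6261 [[-0.0292, -0.0025, 0.0173, 0.0322, 0.0343], [-0.0234, -0.0188, -0.0002, 0.0185, 0.0234], [-0.0199, -0.018, -0.0083, -0.0049, 0.0009]]
```

View pics/c8.png

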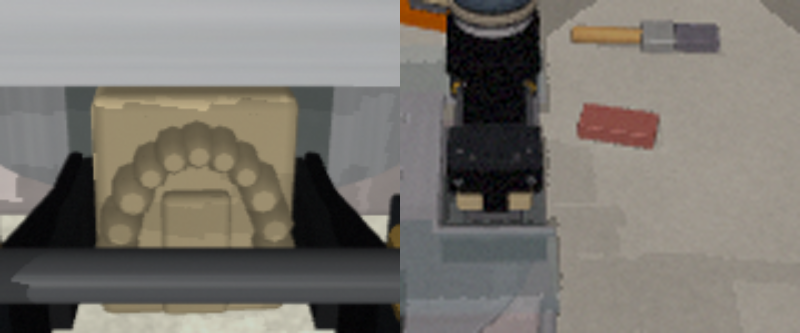

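```bash
python3 - <<'E'
from h import *
s=bot.read_state(); p,X,s,i=cloud("wrist")
r=np.array(s["tcp_rot"]); T=(X-s["position"])@r
m=(T[...,0]>.0)&(T[...,0]<.031)&(abs(T[...,1])<.024)&(T[...,2]>-.0085)&(T[...,2]<.01); P=T[m]
for x0 in np.arange(.0,.031,.006): q=P[(P[:,0]>=x0)&(P[:,0]<x0+.006)]; print(round(x0,3),len(q),np.round(np.percentile(q[:,2],[30,50,80]),4))
A=np.c_[P[:,:2],np.ones(len(P))]; 
w=np.ones(len(P),bool)
for _ in range(8): c=np.linalg.lstsq(A[w],P[w,2],rcond=None)[0]; w=abs(A@c-P[:,2])<.0012
print(c,w.sum())
m=(T[...,2]>-.008)&(T[...,2]<.002)&(abs(T[...,0])<.04)&(abs(T[...,1])<.029); (cc,sz,a)=cv2.minAreaRect((T[m&(T[...,0]>.02)][:,:2]*1000).astype(np.float32));print(cc,sz,a)
E
```

```text
0.0 112 [-0.0071 -0.0065 -0.006 ]
0.006 288 [-0.007  -0.0066 -0.0058]
0.012 254 [-0.0072 -0.0066 -0.0054]
0.018 373 [-0.0073 -0.0066 -0.0054]
0.024 764 [-0.0072 -0.0066 -0.0056]
0.03 158 [-0.0067 -0.0063 -0.0052]
[ 0.00647438  0.05293472 -0.00662984] 1843
(27.23318862915039, -0.5372390747070312) (14.629945755004883, 53.83171081542969) 0.32810327410697937
```

```bash
python3 - <<'E'
from h import *
s=bot.read_state(); p,X,s,i=cloud("wrist")
r=np.array(s["tcp_rot"]); T=(X-s["position"])@r
def fit(m):
    P=T[m];A=np.c_[P[:,:2],np.ones(len(P))];w=np.ones(len(P),bool)
    for _ in range(10): c=np.linalg.lstsq(A[w],P[w,2],rcond=None)[0]; w=abs(A@c-P[:,2])<.001
    print(np.round(c,4),w.sum())
fit((abs(X[...,2]-.134)<.003))
for y0 in np.arange(-.027,.027,.006):
    m=(T[...,0]>.024)&(T[...,0]<.032)&(T[...,1]>y0)&(T[...,1]<y0+.006)&(T[...,2]>-.012)&(T[...,2]<.01); print(round(y0,3),m.sum(),np.round(np.median(T[m][:,2]),4))
E
```

```text
[-0.0007 -0.0003 -0.0359] 56050
-0.027 135 -0.0071
-0.021 145 -0.0073
-0.015 153 -0.007
-0.009 143 -0.0069
-0.003 135 -0.0065
0.003 161 -0.0062
0.009 142 -0.0058
0.015 149 -0.0054
0.021 112 -0.0046
```

The cast was rolled about 3° in the grip by touching the +y rim. I'll level it with the tool and shift about 1 mm.

```bash
python3 -m jog '[[0,0.0003,0.001,0,-3,0,0],[0,0.0003,0.001,0,-3,0,0],[0,0.0003,0.001,0,-3,0,0],[0,0.0003,0.001,0,-3,0,0]]'; python3 - <<'E'
from h import *
s=st(); p,X,s,i=cloud("wrist")
r=np.array(s["tcp_rot"]); T=(X-s["position"])@r
m=(T[...,0]>.022)&(T[...,0]<.0325)&(abs(T[...,1])<.026)&(T[...,2]>-.012)&(T[...,2]<.01); P=X[m]
e=np.radians(10); U=np.c_[P[:,0]-.605,P[:,1]-.2123]; fx=U@[np.cos(e),np.sin(e)]; fy=U@[-np.sin(e),np.cos(e)]
A=np.c_[fx,fy,np.ones(len(P))]; w=np.ones(len(P),bool)
for _ in range(8): c=np.linalg.lstsq(A[w],P[w,2],rcond=None)[0]; w=abs(A@c-P[:,2])<.001
print("slope",c[:2],"z top",np.median(P[:,2]))
m=(abs(T[...,0])<.045)&(abs(T[...,1])<.03)&(T[...,2]>-.0095)&(T[...,2]<.0)
P=X[m];U=np.c_[P[:,0]-.605,P[:,1]-.2123]; fx=U@[np.cos(e),np.sin(e)]; fy=U@[-np.sin(e),np.cos(e)]; print("front edge fx",np.percentile(fx,[97,99,99.7]),"fy",np.percentile(fy[fx>-.11],[.5,2,98,99.5]))
E
```

```text
time_s: 38.67
position: [0.4855, 0.1909, 0.0995]
tcp_rot: [[0.985, 0.173, 0.009], [0.173, -0.984, -0.051], [-0.0, 0.052, -0.999]]
force: [0.6, -0.1, -2.5]
opening: 0.623
grasp_force: 29.8
38.67 [0.4855 0.1909 0.0995] yaw 9.98 F [ 0.6 -0.1 -2.5] op 0.623 g 29.8 q [ 11.  34. 103.  -4.  43.  94.]
slope [-0.06251562  0.00067765] z top 0.10589228129128855
front edge fx [-0.08740147 -0.08713819 -0.08694545] fy [-0.02608861 -0.02506939  0.02606525  0.02688624]
```

```bash
python3 - <<'E'
from h import *
s=bot.read_state(); print(np.round(np.array(s["tcp_rot"]).T@[0,0,-.012],4))
E
python3 -m jog '[[0,0,-0.0002,0.004,0,0,0],[0,0,-0.0004,0.008,0,0,0],[0,0,-0.0006,0.010,0,0,0],[0,0,-0.0006,0.012,0,0,0],[0,0,-0.0006,0.012,0,0,0]]'
```

```text
[ 0.     -0.0006  0.012 ]
time_s: 39.35
position: [0.4854, 0.1911, 0.0874]
tcp_rot: [[0.985, 0.173, 0.009], [0.174, -0.983, -0.052], [-0.0, 0.052, -0.999]]
force: [-0.5, -0.1, -3.5]
opening: 0.621
grasp_force: 29.8
```

```bash
python3 -m jog '[[0,0,-0.0002,0.004,0,0,0],[0,0,-0.0004,0.007,0,0,0],[0,0,-0.0005,0.010,0,0,0],[0,0,-0.0005,0.0115,0,0,0],[0,0,-0.0005,0.0115,0,0,0],[0,0,-0.0005,0.0115,0,0,0]]'
```

```text
time_s: 40.1
position: [0.4854, 0.191, 0.0781]
tcp_rot: [[0.985, 0.174, 0.01], [0.174, -0.983, -0.052], [0.001, 0.053, -0.999]]
force: [-3.6, 0.2, 14.4]
opening: 0.621
grasp_force: 30.0
```

```bash
python3 -m jog '[[0,0,0,-0.002,0,0,0],[1,0,0,-0.002,0,0,0],[1,0,0,-0.002,0,0,0],[1,0,0,-0.002,0,0,0],[1,0,0,-0.002,0,0,0],[1,0,0.0025,-0.05,3,0,0],[1,0,0.005,-0.1,3,0,0],[1,0,0.008,-0.16,3,0,0],[1,0.036,0.0116,-0.222,3,0,0],[1,0.036,0.0116,-0.222,3,0,0],[1,0.036,0.0116,-0.222,3,0,0]]';python3 - <<'E'
from h import *
seat((.6476,.183))
p,X,s,i=cloud("top")
c,sz,a,k=cast_pose(X,.025,.07,(.58,-.3876),.055);print(c,sz,a,k)
E
```

```text
time_s: 41.48
position: [0.5206, 0.1972, 0.2981]
tcp_rot: [[0.985, 0.174, -0.0], [0.174, -0.985, -0.0], [-0.0, 0.0, -1.0]]
force: [-0.2, -0.7, -0.7]
opening: 1.003
grasp_force: 0.0
41.48 [0.5206 0.1972 0.2981] yaw 10.0 F [-0.2 -0.7 -0.7] op 1.003 g 0.0 q [ 9. 21. 87. -0. 72. 89.]
(array([0.48706384, 0.19197203]), array([64.1, 53.1]), 9.013189315795898, 1679)
{0.07: 0, 0.072: 0, 0.074: 0, 0.076: 0, 0.078: 0, 0.08: 21, 0.082: 208, 0.084: 639, 0.086: 69, 0.088: 80, 0.09: 239, 0.092: 77, 0.094: 170, 0.096: 163, 0.098: 13, 0.1: 0, 0.102: 0, 0.104: 0, 0.106: 0}
knob top [0.6471 0.1828 0.188 ] 1013
to knob ([0.1227, 0.036, 0.1291], [0.0, 0.03, -0.0])
[ 0.57986664 -0.38724982] [68. 55.] -29.40829849243164 374
```

Seated, plunger home. Now turning −180° to bring socket3 to the gap.

```bash
python3 -m jog '[[1,0.06,0.018,0,0,0,0],[1,0.1225,0.036,0.02,0,0,0],[1,0.1225,0.036,0.06,0,0,0],[1,0.1225,0.036,0.1,0,0,0],[1,0.1225,0.036,0.129,0,0,0],[1,0.1225,0.036,0.129,0,0,0],[1,0.1225,0.036,0.129,0,0,0],[0,0.1225,0.036,0.129,0,0,0],[0,0.1225,0.036,0.129,0,0,0],[0,0.1225,0.036,0.129,0,0,0],[0,0.1225,0.036,0.129,0,0,0],[0,0.1225,0.036,0.129,0,0,0],[0,0.1225,0.036,0.129,0,0,0],[0,0.1225,0.036,0.129,0,0,0],[0,0.1225,0.036,0.129,0,0,0],[0,0.1225,0.036,0.129,0,0,0],[0,0.1225,0.036,0.12,0,0,0],[0,0.1225,0.036,0.111,0,0,0],[0,0.1225,0.036,0.111,0,0,0]]'
```

```text
time_s: 43.95
position: [0.6485, 0.1823, 0.1858]
tcp_rot: [[0.985, 0.173, 0.001], [0.173, -0.985, -0.001], [0.001, 0.001, -1.0]]
force: [5.6, -4.5, -10.4]
opening: 0.335
grasp_force: 30.0
```

```bash
python3 -m jog '[[0,-0.005,0.004,0,0,0,0],[0,-0.011,0.008,0,0,0,0],[0,-0.023,0.014,0,0,0,0],[0,-0.037,0.015,0,0,0,0],[0,-0.051,0.014,0,0,0,0],[0,-0.063,0.008,0,0,0,0],[0,-0.074,0,0,0,0,0],[0,-0.082,-0.011,0,0,0,0],[0,-0.087,-0.023,0,0,0,0],[0,-0.089,-0.037,0,0,0,0],[0,-0.087,-0.051,0,0,0,0],[0,-0.082,-0.063,0,0,0,0],[0,-0.078,-0.069,0,0,0,0],[0,-0.074,-0.074,0,0,0,0],[0,-0.074,-0.074,0,0,0,0],[0,-0.074,-0.074,0,0,0,0],[0,-0.074,-0.074,0,0,0,0],[0,-0.074,-0.074,0,0,0,0]]'; python3 - <<'E'
from h import *
a=np.radians(145);k=[.605+.0523*np.cos(a),.2123+.0523*np.sin(a),.169];print(k,rel(k,10))
E
```

```text
time_s: 46.2
position: [0.5637, 0.2435, 0.1875]
tcp_rot: [[0.985, 0.173, 0.003], [0.173, -0.985, 0.0], [0.003, -0.0, -1.0]]
force: [4.9, -2.3, -10.7]
opening: 0.339
grasp_force: 30.0
[np.float64(0.5621583480836857), np.float64(0.2422980476211597), 0.169] ([-0.0018, 0.0009, 0.0185], [-0.0, -0.16, -0.01])
```

Held well. It's within 2 mm, so I'll lower, release, and go back to the gap view.

```bash
python3 -m jog '[[0,-0.001,0.001,0.006,0,0,0],[0,-0.001,0.001,0.012,0,0,0],[0,-0.001,0.001,0.018,0,0,0],[0,-0.001,0.001,0.018,0,0,0],[1,-0.001,0.001,0.018,0,0,0],[1,-0.001,0.001,0.018,0,0,0],[1,-0.001,0.001,0.018,0,0,0],[1,-0.001,0.001,-0.03,0,0,0],[1,-0.001,0.001,-0.08,0,0,0],[1,-0.02,0.02,-0.115,0,0,0],[1,-0.049,0.038,-0.115,0,0,0],[1,-0.049,0.038,-0.115,0,0,0],[1,-0.049,0.038,-0.115,0,0,0]]'; python3 - <<'E'
from h import *
s=st(); p,X,s,i=cloud("wrist"); cv2.imwrite("pics/w9.png",p)
m=(X[...,2]>.18)&(X[...,2]<.22)&(np.hypot(X[...,0]-.5622,X[...,1]-.2423)<.03);print("knob top",np.round(np.median(X[m],0),4),m.sum())
p,X,s,i=cloud("top")
c,sz,a,k=cast_pose(X,.025,.07,(.58,-.3876),.055)
u=np.array([np.cos(np.radians(a)),np.sin(np.radians(a))]); t=c+.035*u; print(np.round(c,4),sz,round(a,1),k,np.round(t,4),rel([t[0],t[1],.254],a))
E
```

```text
time_s: 47.82
position: [0.5207, 0.1976, 0.3027]
tcp_rot: [[0.985, 0.174, 0.001], [0.174, -0.985, 0.001], [0.001, -0.001, -1.0]]
force: [0.5, -0.1, -0.6]
opening: 0.997
grasp_force: 0.0
47.83 [0.5207 0.1976 0.3027] yaw 9.99 F [ 0.5 -0.1 -0.6] op 0.997 g 0.0 q [ 9. 21. 87.  0. 72. 89.]
knob top [0.5634 0.2423 0.188 ] 744
[ 0.5795 -0.387 ] [67.9 54.7] -30.4 372 [ 0.6097 -0.4047] ([-0.0175, 0.6087, 0.0479], [-0.02, -0.01, 40.46])
```

```bash
python3 -m jog '[[1,0,0.04,0,0,0,4],[1,0,0.09,0,0,0,8],[1,0,0.14,0,0,0,12],[1,-0.003,0.19,0,0,0,16],[1,-0.005,0.24,0,0,0,20],[1,-0.007,0.29,0,0,0,24],[1,-0.009,0.34,0.01,0,0,28],[1,-0.011,0.39,0.02,0,0,32],[1,-0.013,0.44,0.03,0,0,36],[1,-0.015,0.49,0.04,0,0,40],[1,-0.0175,0.54,0.048,0,0,40.4],[1,-0.0175,0.59,0.048,0,0,40.4],[1,-0.0175,0.609,0.048,0,0,40.4],[1,-0.0175,0.609,0.048,0,0,40.4],[1,-0.0175,0.609,0.048,0,0,40.4]]'; python3 - <<'E'
from h import *
p,X,s=look((.5795,-.387)); cv2.imwrite("pics/w10.png",p)
E
```

```text
time_s: 49.8
position: [0.6091, -0.4043, 0.2535]
tcp_rot: [[0.863, -0.505, -0.001], [-0.505, -0.863, 0.002], [-0.002, -0.001, -1.0]]
force: [0.7, 0.1, -0.3]
opening: 1.001
grasp_force: 0.0
49.8 [ 0.6091 -0.4043  0.2535] yaw -30.35 F [ 0.7  0.1 -0.3] op 1.001 g 0.0 q [-42.  38.  63.   0.  79.  78.]
cast [ 0.581 -0.389] [65.3 53.6] -30.12 1783
go ([-0.0328, 0.0012, 0.2196], [-0.05, 0.1, -0.23])
```

View pics/w10.png

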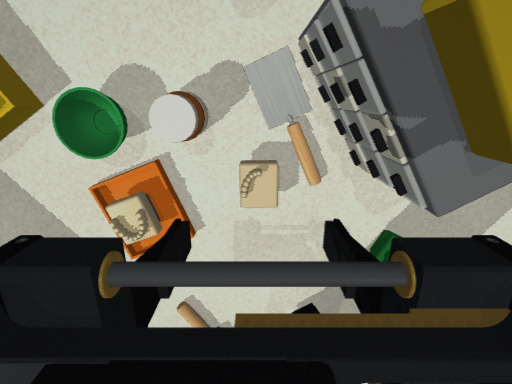

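The half-arch cast at (259,184) is stone-coloured, so it is cast3. The brush handle (305,155) and the tray are clear of the fingers at a 0.8 opening.

```bash
python3 -m jog '[[0.8,-0.033,0.001,0.05,0,0,0],[0.8,-0.033,0.001,0.1,0,0,0],[0.8,-0.033,0.001,0.14,0,0,0],[0.8,-0.033,0.001,0.17,0,0,0],[0.8,-0.033,0.001,0.19,0,0,0],[0.8,-0.033,0.001,0.208,0,0,0],[0.8,-0.033,0.001,0.218,0,0,0],[0.8,-0.033,0.001,0.218,0,0,0],[0.8,-0.033,0.001,0.218,0,0,0],[0,-0.033,0.001,0.218,0,0,0],[0,-0.033,0.001,0.218,0,0,0],[0,-0.033,0.001,0.218,0,0,0],[0,-0.033,0.001,0.218,0,0,0],[0,-0.033,0.001,0.218,0,0,0],[0,-0.033,0.001,0.218,0,0,0]]'; python3 - <<'E'
from h import *
s=st(); print(rel([.4855,.1915,.26],10)); r=np.array(s["tcp_rot"]);print("cast ahead",(r.T@(np.array([.581,-.389,0])-s["position"]))[:2])
E
```

```text
time_s: 51.72
position: [0.5802, -0.39, 0.0369]
tcp_rot: [[0.863, -0.506, 0.0], [-0.506, -0.863, -0.001], [0.001, 0.0, -1.0]]
force: [-1.3, 0.9, 5.8]
opening: 0.618
grasp_force: 30.0
51.73 [ 0.5802 -0.39    0.0369] yaw -30.4 F [-1.3  0.9  5.8] op 0.618 g 30.0 q [-43.  49.  78.  -0.  53.  77.]
([-0.3757, -0.4536, -0.2235], [0.03, -0.03, -40.4])
cast ahead [ 0.00017845 -0.00132324]
```

```bash
python3 -m jog '[[0,0,0,-0.02,0,0,0],[0,0,0,-0.06,0,0,0],[0,0,0,-0.11,0,0,0],[0,-0.03,-0.03,-0.16,0,0,-4],[0,-0.06,-0.07,-0.2,0,0,-8],[0,-0.09,-0.11,-0.2,0,0,-13],[0,-0.12,-0.15,-0.2,0,0,-18],[0,-0.15,-0.19,-0.2,0,0,-23],[0,-0.18,-0.23,-0.2,0,0,-28],[0,-0.21,-0.27,-0.2,0,0,-33],[0,-0.24,-0.31,-0.2,0,0,-38],[0,-0.28,-0.35,-0.2,0,0,-40.4],[0,-0.32,-0.39,-0.2,0,0,-40.4],[0,-0.35,-0.43,-0.2,0,0,-40.4],[0,-0.375,-0.4536,-0.2,0,0,-40.4],[0,-0.375,-0.4536,-0.16,0,0,-40.4],[0,-0.375,-0.4536,-0.11,0,0,-40.4],[0,-0.375,-0.4536,-0.075,0,0,-40.4],[0,-0.375,-0.4536,-0.068,0,0,-40.4],[0,-0.375,-0.4536,-0.068,0,0,-40.4]]'; cat >> h.py <<'E'
def held():
    s=st(); p,X,s,i=cloud("wrist")
    r=np.array(s["tcp_rot"]); T=(X-s["position"])@r; e=np.radians(10)
    F=np.stack([(X[...,0]-.605)*np.cos(e)+(X[...,1]-.2123)*np.sin(e),-(X[...,0]-.605)*np.sin(e)+(X[...,1]-.2123)*np.cos(e),X[...,2]],-1)
    m=(T[...,0]>.015)&(T[...,0]<.031)&(abs(T[...,1])<.025)&(T[...,2]>-.009)&(T[...,2]<.01); P=F[m]
    A=np.c_[P[:,:2],np.ones(len(P))]; w=np.ones(len(P),bool)
    for _ in range(8): c=np.linalg.lstsq(A[w],P[w,2],rcond=None)[0]; w=abs(A@c-P[:,2])<.001
    print("slope deg",np.degrees(c[:2]),"top z",np.median(P[w][:,2]))
    m=(abs(T[...,0])<.045)&(abs(T[...,1])<.03)&(T[...,2]>-.0095)&(T[...,2]<.0); f=F[m]
    print("front fx",np.percentile(f[:,0],[97,99]),"want -.0872; fy",np.percentile(f[f[:,0]>-.11][:,1],[.5,2,98,99.5]))
E
python3 - <<'E'
from h import *
held(); print(rel([.4865,.1914,.08],10))
E
```

```text
time_s: 54.22
position: [0.4865, 0.1913, 0.1048]
tcp_rot: [[0.985, 0.174, 0.0], [0.174, -0.985, 0.0], [0.0, -0.0, -1.0]]
force: [-0.4, 0.6, -2.0]
opening: 0.619
grasp_force: 30.0
54.23 [0.4865 0.1913 0.1048] yaw 9.99 F [-0.4  0.6 -2. ] op 0.619 g 30.0 q [  9.  34. 103.   0.  43.  89.]
slope deg [-0.97259431  0.13316082] top z 0.10881828414216572
front fx [-0.08790343 -0.0874298 ] want -.0872; fy [-0.02547631 -0.02431557  0.02655182  0.02756637]
([-0.0007, -0.0001, 0.0255], [-0.0, -0.14, -0.01])
```

```bash
python3 -m jog '[[0,0,0.0005,0.004,0,0,0],[0,0,0.0005,0.008,0,0,0],[0,0,0.0005,0.011,0,0,0],[0,0,0.0005,0.0135,0,0,0],[0,0,0.0005,0.016,0,0,0],[0,0,0.0005,0.016,0,0,0]]'
```

```text
time_s: 55.02
position: [0.486, 0.1907, 0.088]
tcp_rot: [[0.985, 0.174, -0.001], [0.174, -0.985, -0.0], [-0.001, -0.0, -1.0]]
force: [-0.4, 0.1, -2.7]
opening: 0.619
grasp_force: 30.0
```

```bash
python3 -m jog '[[0,0,0,0.004,0,0,0],[0,0,0,0.007,0,0,0],[0,0,0,0.01,0,0,0],[0,0,0,0.01,0,0,0],[0,0,0,0.01,0,0,0]]'
```

```text
time_s: 55.65
position: [0.4861, 0.1908, 0.0807]
tcp_rot: [[0.985, 0.174, 0.001], [0.174, -0.985, 0.0], [0.001, 0.0, -1.0]]
force: [-3.9, -1.3, 17.9]
opening: 0.617
grasp_force: 30.0
```

```bash
python3 -m jog '[[0,0,0,-0.002,0,0,0],[1,0,0,-0.002,0,0,0],[1,0,0,-0.002,0,0,0],[1,0,0,-0.002,0,0,0],[1,0,0,-0.002,0,0,0],[1,0,0,-0.05,0,0,0],[1,0,0,-0.1,0,0,0],[1,0,0,-0.16,0,0,0],[1,0.036,0,-0.222,0,0,0],[1,0.036,0,-0.222,0,0,0],[1,0.036,0,-0.222,0,0,0]]';python3 - <<'E'
from h import *
seat((.5628,.2423))
E
```

```text
time_s: 57.02
position: [0.5213, 0.1969, 0.3001]
tcp_rot: [[0.985, 0.174, -0.0], [0.174, -0.985, -0.0], [-0.0, 0.0, -1.0]]
force: [-0.9, 0.0, -0.6]
opening: 1.004
grasp_force: 0.0
57.02 [0.5213 0.1969 0.3001] yaw 10.0 F [-0.9  0.  -0.6] op 1.004 g 0.0 q [ 9. 21. 87. -0. 72. 89.]
(array([0.48711957, 0.19247433]), array([63.8, 53.3]), 10.747416496276855, 1671)
{0.07: 0, 0.072: 0, 0.074: 0, 0.076: 1, 0.078: 2, 0.08: 39, 0.082: 285, 0.084: 1014, 0.086: 87, 0.088: 15, 0.09: 10, 0.092: 28, 0.094: 81, 0.096: 102, 0.098: 7, 0.1: 0, 0.102: 0, 0.104: 0, 0.106: 0}
knob top [0.5634 0.2423 0.188 ] 757
to knob ([0.0488, -0.0375, 0.1311], [0.0, 0.02, -0.0])
```

All three are seated. Last turn is +90°, back to 0.

```bash
python3 -m jog '[[1,0.03,-0.02,0,0,0,0],[1,0.048,-0.0375,0.02,0,0,0],[1,0.048,-0.0375,0.06,0,0,0],[1,0.048,-0.0375,0.1,0,0,0],[1,0.048,-0.0375,0.131,0,0,0],[1,0.048,-0.0375,0.131,0,0,0],[1,0.048,-0.0375,0.131,0,0,0],[0,0.048,-0.0375,0.131,0,0,0],[0,0.048,-0.0375,0.131,0,0,0],[0,0.048,-0.0375,0.131,0,0,0],[0,0.048,-0.0375,0.131,0,0,0],[0,0.048,-0.0375,0.131,0,0,0],[0,0.048,-0.0375,0.131,0,0,0],[0,0.048,-0.0375,0.131,0,0,0],[0,0.048,-0.0375,0.131,0,0,0],[0,0.048,-0.0375,0.131,0,0,0],[0,0.048,-0.0375,0.122,0,0,0],[0,0.048,-0.0375,0.113,0,0,0],[0,0.048,-0.0375,0.113,0,0,0]]'
```

```text
time_s: 59.45
position: [0.5623, 0.2419, 0.1872]
tcp_rot: [[0.985, 0.174, -0.0], [0.174, -0.985, -0.001], [-0.0, 0.001, -1.0]]
force: [3.3, -2.4, -11.2]
opening: 0.337
grasp_force: 30.0
```

```bash
python3 -m jog '[[0,-0.004,0.005,0,0,0,0],[0,-0.008,0.011,0,0,0,0],[0,-0.014,0.023,0,0,0,0],[0,-0.015,0.037,0,0,0,0],[0,-0.014,0.051,0,0,0,0],[0,-0.008,0.063,0,0,0,0],[0,-0.004,0.069,0,0,0,0],[0,0,0.074,0,0,0,0],[0,0,0.074,0,0,0,0],[0,0,0.074,0,0,0,0],[0,0,0.074,0,0,0,0],[0,0,0.074,0,0,0,0]]'; python3 - <<'E'
from h import *
print(rel([.5747,.1695,.169],10))
E
```

```text
time_s: 60.95
position: [0.5733, 0.1699, 0.1868]
tcp_rot: [[0.985, 0.174, -0.004], [0.174, -0.985, 0.0], [-0.004, -0.001, -1.0]]
force: [-2.1, -1.1, -10.5]
opening: 0.336
grasp_force: 30.0
([0.0014, 0.0007, 0.0178], [-0.06, 0.23, 0.03])
```

```bash
python3 -m jog '[[0,0.0005,0.0005,0.006,0,0,0],[0,0.0005,0.0005,0.012,0,0,0],[0,0.0005,0.0005,0.018,0,0,0],[0,0.0005,0.0005,0.018,0,0,0],[1,0,0,0.018,0,0,0],[1,0,0,0.018,0,0,0],[1,0,0,0.018,0,0,0],[1,0,0,-0.03,0,0,0],[1,0,0,-0.08,0,0,0],[1,-0.02,-0.015,-0.13,0,0,0],[1,-0.049,-0.037,-0.13,0,0,0],[1,-0.049,-0.037,-0.13,0,0,0],[1,-0.049,-0.037,-0.13,0,0,0]]'; python3 - <<'E'
from h import *
s=st(); p,X,s,i=cloud("wrist")
m=(X[...,2]>.18)&(X[...,2]<.22)&(np.hypot(X[...,0]-.5747,X[...,1]-.1695)<.03);print("knob top",np.round(np.median(X[m],0),4),m.sum())
q,X,s,i=cloud("top"); q2,_=viewer.capture("side")
cv2.imwrite("pics/end.png",np.vstack([np.hstack([cv2.resize(p,(400,300)),cv2.resize(q,(400,300))]),cv2.resize(q2[130:370,:],(800,300))[:, :]]))
E
```

```text
time_s: 62.58
position: [0.5213, 0.1974, 0.3177]
tcp_rot: [[0.985, 0.174, 0.002], [0.174, -0.985, 0.0], [0.002, 0.0, -1.0]]
force: [0.8, -0.4, 0.9]
opening: 0.998
grasp_force: 0.0
62.58 [0.5213 0.1974 0.3177] yaw 10.02 F [ 0.8 -0.4  0.9] op 0.998 g 0.0 q [ 9. 20. 86. -0. 74. 89.]
knob top [0.5761 0.1698 0.188 ] 673
```

View pics/end.png

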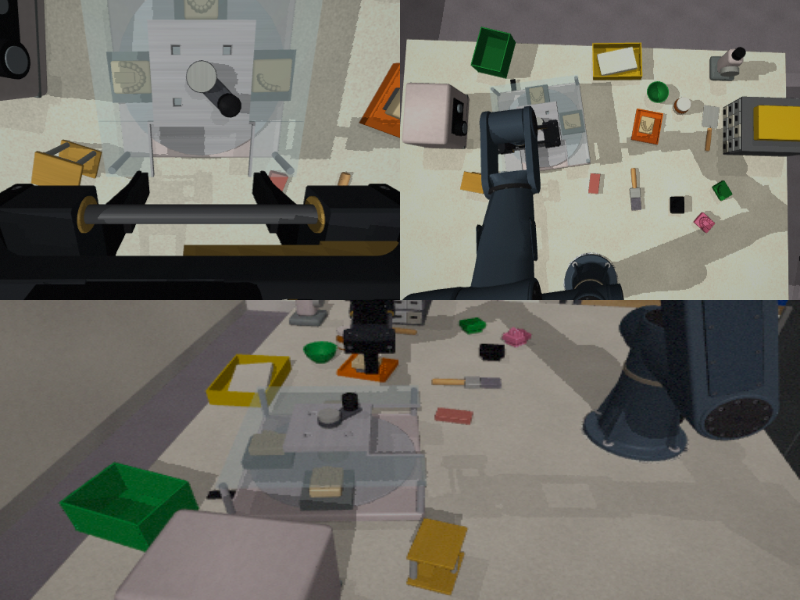

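The final view shows all three sockets loaded: left (130,75), far side (205,5) and right (272,75). The side without a socket is at the gap, the plunger is home (knob top 188 mm), the scanned cast stands in the tray, and everything else is in place.

```bash
python3 -c "
from rig import workorder; print(workorder.hand_in())"
```

```text
the job is handed in; nothing more can be done
None
```

The job is handed in: the scanned cast stands in the orange tray, all three waiting casts are fully home in their own sockets, the side without a socket is at the gap with the plunger home, and nothing else on the bench looks disturbed (62.6 s of 210 s).

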